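Stack filled moulds on the cooling table and index them to the blower

TASK

Turn the cooling table one stop so that the mould carrier comes from the blower round to the loading stop on the robot's side, and put the press weight that sits on it down on the bench. Stack all the moulds that lie on the bench on the carrier, each with its lugs fully home in the matching notches below, and set the press weight, keyed in likewise, on top. Then turn the table back one stop, so that it clicks in with the stack in front of the blower; never run it well past either of these two stops, and leave the other things on the bench where they are.

Things in the scene. Friction and masses are not known exactly. Their poses are not given: they have to be found in the camera images.
- mould1_center (a point): Closed aluminium mould, block 100 (x) x 56 (y) x 30 mm, 0.3 to 0.5 kg, four screws and a sprue hole on top. Two tapered lugs below, 7 mm long, at the ends: wide (44 mm across) at +x, narrow (28 mm) at -x. On the bench it stands on them. Point: block centre, 15 mm above the block's underside, 22 mm above the lugs' ends; x length, y width, z up. May be absent (None).
- mould2_center (a point): Mould like mould1. In its top, at the two ends, are notches for the lugs of the next one, 8 mm deep, open to the end faces: wide (47 mm) at +x, narrow (31 mm) at -x. So a mould goes home only one way round (x axes the same way), with 1.5 mm play; turned round, it stands too high and askew. All moulds are alike; any order. Point: block centre, as mould1. May be absent.
- mould3_center (a point): Mould like mould1. Grip it across its 56 mm width at mid-length; there the topmost 8 mm of every mould and of the carrier are only 50 mm wide, which leaves room for fingertips that reach below the held mould. Point: block centre, as mould1. May be absent.
- mould4_center (a point): Mould like mould1 (block 100 x 56 x 30 mm with lugs below and notches above). Point: block centre, as mould1. May be absent.
- weight_grip (a point): Steel press weight, 0.9 kg: plate 100 x 56 x 20 mm, lugs below as a mould's (wide at +x), plain top with a straight handle bar over it: 70 (x) x 14 (y) x 12 mm, 23 mm clear below it. Point: centre of the bar, 49 mm above the plate's underside (so above the face it is seated on), 56 mm above the lugs' ends; x along plate and bar, z up. Starts seated on the empty carrier.
- carrier_top (a point): Centre of the top face of the steel carrier block (100 x 56 x 30 mm) bolted on the turntable, 75 mm above the bench. Notches as in a mould's top: wide at +x, narrow at -x. x along the block, +y radially outward; the turntable's axis is 85 mm away towards -y. A mould fully home in layer k = 1, 2.. has its centre 15 + 30 (k-1) mm above this point. Turns with the table.
- turntable (a joint): Angle (rad) of the steel turntable (310 mm across, top 45 mm above the bench), growing counter-clockwise from above. A spring ball holds it in stops every 90 degrees: 0 = carrier at the blower (start), +1.571 = loading stop, on the robot's side. Leaving or entering a stop takes about 7 N at a hand post; let go within 0.07 rad of a stop it settles in; between stops it turns freely.
- post1_grip (a point): Grip point of one of the turntable's four black hand posts, by which it is turned: upright, round, 18 mm thick, 55 mm tall above the turntable, 130 mm from its axis, at 45 degrees round it (counter-clockwise; the carrier is at 90). The point is on the post's axis, 22 mm below its top, 78 mm above the bench; turns with the table.
- post2_grip (a point): Grip point of one of the turntable's four black hand posts, by which it is turned: upright, round, 18 mm thick, 55 mm tall above the turntable, 130 mm from its axis, at 135 degrees round it (counter-clockwise; the carrier is at 90). The point is on the post's axis, 22 mm below its top, 78 mm above the bench; turns with the table.
- post3_grip (a point): Grip point of one of the turntable's four black hand posts, by which it is turned: upright, round, 18 mm thick, 55 mm tall above the turntable, 130 mm from its axis, at 225 degrees round it (counter-clockwise; the carrier is at 90). The point is on the post's axis, 22 mm below its top, 78 mm above the bench; turns with the table.
- post4_grip (a point): Grip point of one of the turntable's four black hand posts, by which it is turned: upright, round, 18 mm thick, 55 mm tall above the turntable, 130 mm from its axis, at 315 degrees round it (counter-clockwise; the carrier is at 90). The point is on the post's axis, 22 mm below its top, 78 mm above the bench; turns with the table.
- cooling_table: Fixed blue base (360 x 350 mm) of the cooling table; origin at bench height on the turntable's axis, z up. On its +y side stands the blower: grey duct 110 mm wide (x), 250 mm high, its mouth 193 mm from the axis, and behind it the scroll, to y = 0.5 m, 272 mm high; base plate below. The loading stop is on the -x side.
- mat: Rubber bench mat, 140 (x) x 80 x 3 mm, flat and fixed, with nothing on it at the start: room to put the press weight down. Origin at the centre of its underside, x along its length.
- mug: Bystander, to be left alone: white mug, 80 mm wide, 92 mm tall; origin at the centre of its underside.
- mallet: Bystander, to be left alone: rubber mallet lying on the bench, 260 mm long; origin on its handle line at bench height.
- spray_can: Bystander, to be left alone: spray can, 54 mm wide, 125 mm tall; origin at the centre of its underside.
- screwdriver: Bystander, to be left alone: screwdriver lying on the bench, 200 mm long; origin on its length at bench height.
- jar: Bystander, to be left alone: clear plastic jar, 68 mm wide, 85 mm tall; origin at the centre of its underside.
- timber: Bystander, to be left alone: block of timber 70 x 50 x 45 mm; origin at the centre of its underside.
There are look-alikes about, which are no part of the job. Leave any blue or green look-alike of the part that bears mould1_center alone.

How it is judged:
On the way, in this order (a step that is already met when the one before it is completed fails the run):
1. the table is indexed to the loading stop (within 4 degrees) (value of joint turntable between 1.5008 and 1.6408 rad), for 0.3 s.
2. every mould is stacked on the carrier, lugs home, at the loading stop (all of step 1 and x of mould1_center in the frame of carrier_top between -0.008 and 0.008 m and y of mould1_center in the frame of carrier_top between -0.008 and 0.008 m and angle between the x axis of each of mould1_center, mould2_center, mould3_center, mould4_center and the x axis of carrier_top, either way round below 0.06 rad and angle between each of mould1_center, mould2_center, mould3_center, mould4_center's own z axis and vertical below 0.06 rad and (z of mould1_center in the frame of carrier_top between 0.012 and 0.018 m or z of mould1_center in the frame of carrier_top between 0.042 and 0.048 m or z of mould1_center in the frame of carrier_top between 0.072 and 0.078 m or z of mould1_center in the frame of carrier_top between 0.102 and 0.108 m) and x of mould2_center in the frame of carrier_top between -0.008 and 0.008 m and y of mould2_center in the frame of carrier_top between -0.008 and 0.008 m and (z of mould2_center in the frame of carrier_top between 0.012 and 0.018 m or z of mould2_center in the frame of carrier_top between 0.042 and 0.048 m or z of mould2_center in the frame of carrier_top between 0.072 and 0.078 m or z of mould2_center in the frame of carrier_top between 0.102 and 0.108 m) and x of mould3_center in the frame of carrier_top between -0.008 and 0.008 m and y of mould3_center in the frame of carrier_top between -0.008 and 0.008 m and (z of mould3_center in the frame of carrier_top between 0.012 and 0.018 m or z of mould3_center in the frame of carrier_top between 0.042 and 0.048 m or z of mould3_center in the frame of carrier_top between 0.072 and 0.078 m or z of mould3_center in the frame of carrier_top between 0.102 and 0.108 m) and x of mould4_center in the frame of carrier_top between -0.008 and 0.008 m and y of mould4_center in the frame of carrier_top between -0.008 and 0.008 m and (z of mould4_center in the frame of carrier_top between 0.012 and 0.018 m or z of mould4_center in the frame of carrier_top between 0.042 and 0.048 m or z of mould4_center in the frame of carrier_top between 0.072 and 0.078 m or z of mould4_center in the frame of carrier_top between 0.102 and 0.108 m)), for 0.2 s.
3. the press weight is keyed in on top of the stack, still at the loading stop (all of step 2 and x of weight_grip in the frame of carrier_top between -0.009 and 0.009 m and y of weight_grip in the frame of carrier_top between -0.009 and 0.009 m and angle between the x axis of weight_grip and the x axis of carrier_top, either way round below 0.06 rad and angle between weight_grip's own z axis and vertical below 0.06 rad and (z of weight_grip in the frame of carrier_top between 0.1055 and 0.1125 m or z of weight_grip in the frame of carrier_top between 0.1355 and 0.1425 m or z of weight_grip in the frame of carrier_top between 0.1655 and 0.1725 m) and z of each of mould1_center, mould2_center, mould3_center, mould4_center in the frame of weight_grip below -0.02 m), for 0.2 s.
At the end, for the whole second after the job is handed in: The table stands in the blower stop (within 4 degrees) at rest; every mould is on the carrier within 8 mm (the keys' play adds up) and 3.4 degrees, upright, at its keyed height within 3 mm; the press weight is keyed in above them all within 9 mm sideways and 3.5 mm in height (value of joint turntable between -0.07 and 0.07 rad and x of mould1_center in the frame of carrier_top between -0.008 and 0.008 m and y of mould1_center in the frame of carrier_top between -0.008 and 0.008 m and angle between the x axis of each of mould1_center, mould2_center, mould3_center, mould4_center, weight_grip and the x axis of carrier_top, either way round below 0.06 rad and angle between each of mould1_center, mould2_center, mould3_center, mould4_center, weight_grip's own z axis and vertical below 0.06 rad and (z of mould1_center in the frame of carrier_top between 0.012 and 0.018 m or z of mould1_center in the frame of carrier_top between 0.042 and 0.048 m or z of mould1_center in the frame of carrier_top between 0.072 and 0.078 m or z of mould1_center in the frame of carrier_top between 0.102 and 0.108 m) and x of mould2_center in the frame of carrier_top between -0.008 and 0.008 m and y of mould2_center in the frame of carrier_top between -0.008 and 0.008 m and (z of mould2_center in the frame of carrier_top between 0.012 and 0.018 m or z of mould2_center in the frame of carrier_top between 0.042 and 0.048 m or z of mould2_center in the frame of carrier_top between 0.072 and 0.078 m or z of mould2_center in the frame of carrier_top between 0.102 and 0.108 m) and x of mould3_center in the frame of carrier_top between -0.008 and 0.008 m and y of mould3_center in the frame of carrier_top between -0.008 and 0.008 m and (z of mould3_center in the frame of carrier_top between 0.012 and 0.018 m or z of mould3_center in the frame of carrier_top between 0.042 and 0.048 m or z of mould3_center in the frame of carrier_top between 0.072 and 0.078 m or z of mould3_center in the frame of carrier_top between 0.102 and 0.108 m) and x of mould4_center in the frame of carrier_top between -0.008 and 0.008 m and y of mould4_center in the frame of carrier_top between -0.008 and 0.008 m and (z of mould4_center in the frame of carrier_top between 0.012 and 0.018 m or z of mould4_center in the frame of carrier_top between 0.042 and 0.048 m or z of mould4_center in the frame of carrier_top between 0.072 and 0.078 m or z of mould4_center in the frame of carrier_top between 0.102 and 0.108 m) and x of weight_grip in the frame of carrier_top between -0.009 and 0.009 m and y of weight_grip in the frame of carrier_top between -0.009 and 0.009 m and (z of weight_grip in the frame of carrier_top between 0.1055 and 0.1125 m or z of weight_grip in the frame of carrier_top between 0.1355 and 0.1425 m or z of weight_grip in the frame of carrier_top between 0.1655 and 0.1725 m) and z of each of mould1_center, mould2_center, mould3_center, mould4_center in the frame of weight_grip below -0.02 m and linear speed of each of mould1, mould2, mould3, mould4, weight below 0.02 m/s and velocity of joint turntable between -0.05 and 0.05 rad/s); the robot touches nothing.
It fails at once if the table is run more than 0.4 rad past the loading stop or the blower stop (value of joint turntable above 1.9708 rad or value of joint turntable below -0.4 rad).
It fails at once if a bystander is shifted by more than 40 mm (distance of any of mug, mallet, spray_can, screwdriver, jar, timber from where it was at the start of the episode above 0.04 m).
Of mould1, mould2, mould3, mould4 only 2 to 4 are there at a start; the rules pass over those that are not, and their reading is None.
At some moment in a run one of mould1, mould2, mould3, mould4 may be knocked a few centimetres aside while the robot is not near it.
It also fails if it takes over 210 s, if anything falls off the work surface, if the arm or the gripper's body presses on something with over 40 N, if the wrist force passes 120 N, or if a joint passes its speed limit or range.

ROBOT

A 6-joint arm with a two-finger parallel gripper is mounted at the origin on the work surface. World frame = base frame: x ahead of the robot, y to its left, z up, the work surface at z = 0. Lengths are in m, angles in rad, forces in N, time in s.
With the tool pointing down it reaches from about 0.25 to 0.775 m from the base axis. Payload 4 kg.
Tool frame: the origin (TCP) lies on the mounting face of the last link; the fingertips stand 199 mm ahead of it and the grasp point (between the pads) lies 180 mm ahead of it; z points along the fingers, y is the direction in which the jaws open and shut (so a half turn about z gives the same grasp; the last joint's range is limited). The gripper opens to 94 mm and grips with 3 to 60 N. Pads are 16 mm wide; open, the fingers measure 119 mm over their backs; the gripper's body (75 mm by 177 mm) begins 78 mm behind the grasp point.
Start: joints at [-0.103, 0.087, 1.371, -0, 1.684, -0.103], TCP at [0.55, -0, 0.405] pointing down, gripper open.
Joint ranges: [-3.1, 3.1], [-0.76, 2.03], [0.27, 2.55], [-1.08, 4.22], [0.17, 2.65], [-2.57, 2.57]. Speed limits (rad/s): [2.79, 2.79, 3.14, 3.14, 3.14, 3.14].

INTERFACE

Orientations are given as a unit quaternion [w, x, y, z].
In Python, from bench import r, camera, sign_off gives the robot as it stands.
- The arm moves only by the tool play_rows, never from a script. Its argument "motion" is a list of rows, each an object with "dp": the shift along the tool's x, y, z in m, a list of three; "rotation": the turn, a rotation vector about the tool's x, y, z in rad, a list of three. A call has 1 to 20 rows; each row shifts and turns the commanded pose from where the row before left it, along the tool's axes as they then stand; what a row does not reach is not made up. A row lasts 1/10 s, in which the tool goes at most 50 mm and 8.59 degrees, less where a joint would pass 70% of its speed; a pose out of reach is approached as far as the arm can. A call with a gripper value outside its range is refused whole. "grip" is the finger opening in m, from 0 to 0.094, set as the call begins (left out, the last holds). The fingers move at their own pace and stop on an object; "grip_force" is the grip in N (left out, the last holds). Time passes only in rows, so rows that do not move let the fingers close. It gives the time, the measured TCP pose, the force and the opening at its end, in the units of the state.
- r.get_obs(): the state, without advancing time (a new reading comes with each control period).
- camera(name): name is "scene" or "side" or "wrist"; returns a dict with "frame" (400x640x3 uint8, red, green, blue), "depth" (400x640 float32, m along the optical axis (not along the pixel's ray), 0 where there is no reading), "fov_y" (degrees; the focal length in pixels is half the picture's height over the tangent of half this angle, whatever the lens; pixels are square), "cx", "cy" (the principal point, pixels), "rvec" (rotation vector, rad) and "tvec" (3), from world to camera coordinates, as OpenCV has them. Camera axes: x right, y down, z forward; pixel columns grow to the right and rows downward; lengths in m; the calibration is good to about 2 mm. The wrist camera is an equidistant fisheye: a pixel r from the principal point sees the ray r / f radians off the axis. A picture is of the moment at which its call begins.
- sign_off(): hands the job in, once; it reports no verdict.
The state is a dict: "time_s": time; "joint_pos": joint angles; "joint_vel": joint speeds; "effort": joint torques, N m; "ee_pos": TCP position; "tcp_rot": TCP orientation; "force": force on the tool from outside, world axes, zero at the start; "torque": the same for the moment, N m; "gripper_width": finger opening in m.
Only numpy, scipy, OpenCV 4.12 (cv2) and the standard library are available. Lean on these libraries where they do the work, as an engineer would, in place of code of your own. Each camera call takes 0.05 s, during which the arm holds its last target.

## Working session

There is one attempt and no reset: what is moved stays moved. The work goes in short steps, Python scripts to look and compute and a tool call to move; the robot and the scene stay as the last step left them, time stands still between calls to the robot, and variables do not carry over. Pictures are saved under pics/ and viewed, and the job is handed in when it is done.

Besides the shell and the picture viewer there is one more tool, called as name(argument=value, ...), one argument or row to a line, values as JSON. play_rows: Moves the arm, as the interface text tells. Its arguments: {"type":"object","properties":{"motion":{"type":"array"},"grip":{"type":"number"},"grip_force":{"type":"number"}},"required":["motion"]}

```bash
ls; mkdir -p pics
cat > h.py <<'E'
import numpy as np, cv2
from bench import r, camera, sign_off
from scipy.spatial.transform import Rotation as R
def save(n,c,name=None):
    cv2.imwrite(f'pics/{n}.png', c['frame'][:,:,::-1])
def K(c):
    f=200/np.tan(np.radians(c['fov_y'])/2); return f
def pose(c):
    Rm=cv2.Rodrigues(np.array(c['rvec'],float))[0]; t=np.array(c['tvec'],float); return Rm,t
def ray(c,u,v,fish=False):
    f=K(c); x=(u-c['cx'])/f; y=(v-c['cy'])/f
    if fish:
        th=np.hypot(x,y); s=np.sin(th)/th if th>1e-9 else 1
        d=np.array([x*s,y*s,np.cos(th)])
    else: d=np.array([x,y,1.])
    Rm,t=pose(c); return -Rm.T@t, Rm.T@d
def onz(c,u,v,z,fish=False):
    o,d=ray(c,u,v,fish); return o+d*(z-o[2])/d[2]
def pt(c,u,v,fish=False):
    o,d=ray(c,u,v,fish); zz=c['depth'][int(round(v)),int(round(u))]
    Rm,t=pose(c); return o+d*zz/(Rm@d)[2]
def cloud(c,fish=False):
    f=K(c); v,u=np.mgrid[0:400,0:640]; x=(u-c['cx'])/f; y=(v-c['cy'])/f
    if fish:
        th=np.hypot(x,y)+1e-9; s=np.tan(th)/th; x=x*s;y=y*s
    z=c['depth']; P=np.stack([x*z,y*z,z],-1); Rm,t=pose(c)
    P=(P-t)@Rm; P[z==0]=np.nan; return P
def proj(c,p,fish=False):
    Rm,t=pose(c); q=Rm@np.array(p)+t; f=K(c)
    if fish:
        rr=np.hypot(q[0],q[1]); th=np.arctan2(rr,q[2]); return c['cx']+f*th*q[0]/rr, c['cy']+f*th*q[1]/rr
    return c['cx']+f*q[0]/q[2], c['cy']+f*q[1]/q[2]
E
python3 - <<'E'
from h import *
import pickle
o=r.get_obs(); print(o)
d={}
for n in ['scene','side','wrist']:
    c=camera(n); save(n+'0',c); d[n]=c
    Rm,t=pose(c); print(n,c['fov_y'],c['cx'],c['cy'],-Rm.T@t, Rm[2])
pickle.dump(d,open('c0.pkl','wb'))
E
```

```text
pics
{'time_s': 0.0, 'joint_pos': array([-1.03103927e-01,  8.79396377e-02,  1.37222091e+00, -2.08696628e-05,
        1.68359701e+00, -1.03064681e-01]), 'joint_vel': array([ 0.00103709,  0.00049645,  0.0024375 ,  0.00046403, -0.00103564,
        0.00067533]), 'effort': array([ 1.28542815e-03, -3.40182602e+01, -3.02423716e+01,  7.18220207e-02,
        3.29729996e-02, -1.13141955e-04]), 'ee_pos': array([5.49889111e-01, 1.53780736e-06, 4.03529023e-01]), 'tcp_rot': array([-8.33569930e-04,  7.07121065e-01,  7.07091669e-01, -6.90632965e-04]), 'force': array([ 0.83701989, -0.56378177, -0.56582751]), 'torque': array([-0.03236389, -0.0211965 , -0.03489851]), 'gripper_width': 0.09386680214440757}
scene 43.79858431543673 319.3459200168434 199.73514076915177 [1.39589391 0.50677711 1.05019998] [-0.59779352 -0.46256586 -0.65473333]
side 45.969319053521104 323.52876896212285 196.9602380425335 [0.27176649 1.05801081 0.85459348] [ 0.17752736 -0.84934809 -0.49708335]
wrist 65.70646984690485 324.3954760027057 198.74923070109853 [0.55016632 0.06822312 0.38336664] [-0.00188931 -0.23575462 -0.97181078]
```

View pics/scene0.png

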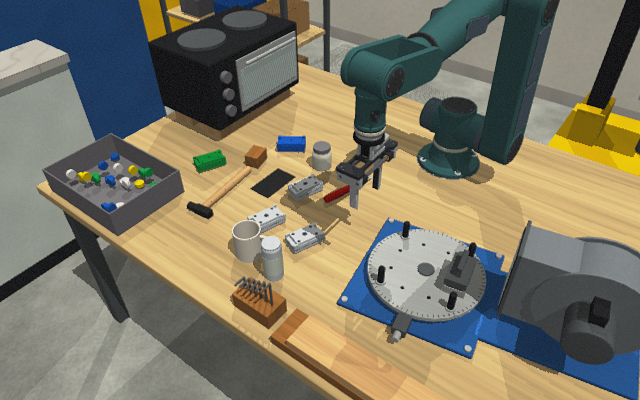

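View pics/side0.png

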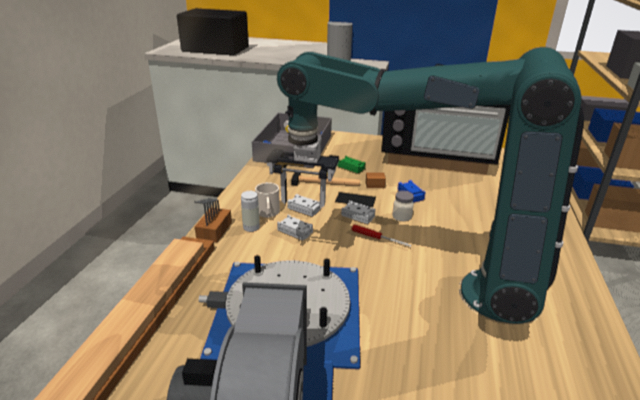

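View pics/wrist0.png

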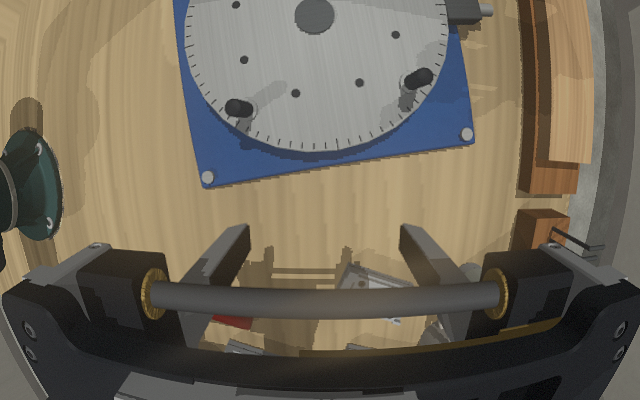

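Silver moulds lie at scene px (305,186), (266,218) and (305,236). Blue (291,144) and green (208,160) are look-alikes. The turntable is at about (425,268). Next I'll enlarge and measure.

Run:
```python
from h import *
import pickle
d=pickle.load(open('c0.pkl','rb'))
c=d['scene']; im=c['frame'][:,:,::-1]
a=cv2.resize(im[130:290,190:360],None,fx=4.6,fy=3.7,interpolation=cv2.INTER_CUBIC)
a=cv2.resize(im[130:280,190:350],None,fx=4,fy=4,interpolation=cv2.INTER_CUBIC); cv2.imwrite('pics/a.png',a)
b=cv2.resize(im[205:355,330:530],None,fx=4,fy=4,interpolation=cv2.INTER_CUBIC); cv2.imwrite('pics/b.png',b)
c=d['side']; im=c['frame'][:,:,::-1]
b=cv2.resize(im[150:270,230:430],None,fx=4,fy=4,interpolation=cv2.INTER_CUBIC); cv2.imwrite('pics/cc.png',b)
for n,px in [('scene',[(305,186),(266,218),(305,236),(291,144),(208,160),(425,268),(272,182),(470,268),(400,230)]),('side',[(303,204),(294,227),(359,210),(357,199)])]:
    for p in px: print(n,p,pt(d[n],*p).round(3))
```

```text
scene (305, 186) [ 0.446 -0.286  0.039]
scene (266, 218) [ 0.633 -0.286  0.038]
scene (305, 236) [ 0.62  -0.148  0.035]
scene (291, 144) [ 0.291 -0.472  0.04 ]
scene (208, 160) [ 0.536 -0.638  0.042]
scene (425, 268) [0.537 0.191 0.05 ]
scene (272, 182) [ 0.464 -0.414  0.005]
scene (470, 268) [0.509 0.296 0.096]
scene (400, 230) [0.416 0.049 0.013]
side (303, 204) [ 0.62 -0.27  0.04]
side (294, 227) [ 0.611 -0.127  0.039]
side (359, 210) [ 0.43  -0.285  0.036]
side (357, 199) [ 0.456 -0.414  0.003]
```

View pics/a.png

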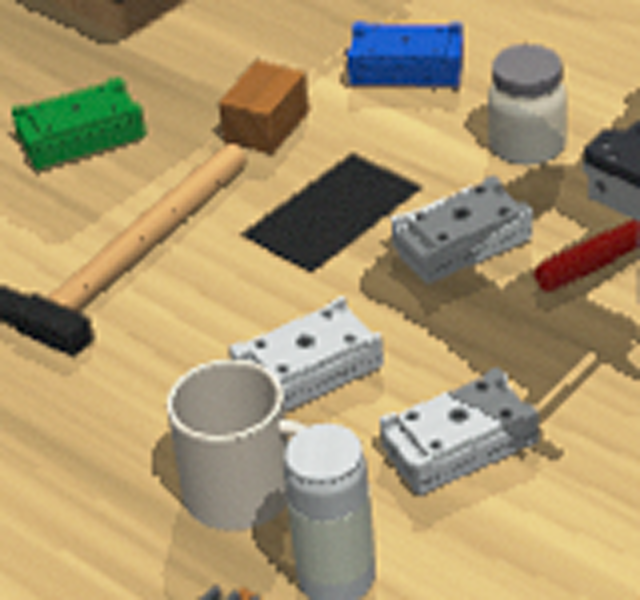

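View pics/b.png

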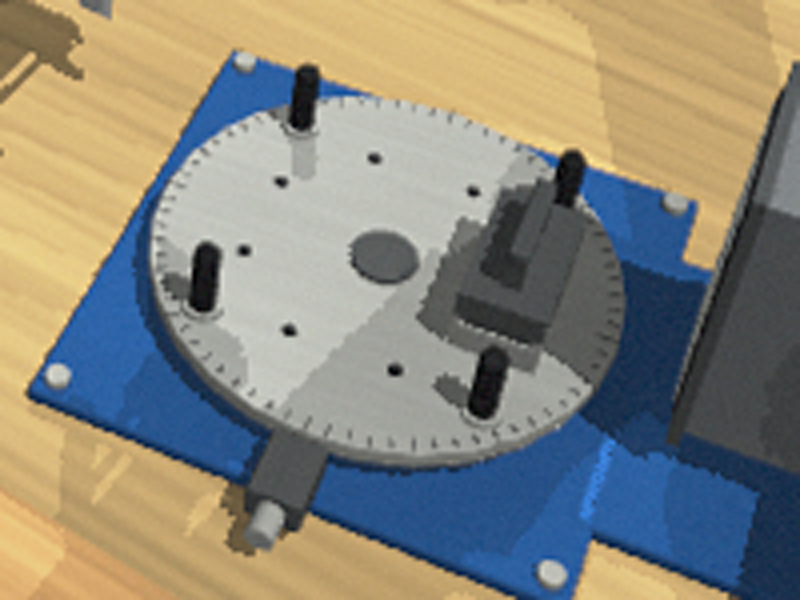

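View pics/cc.png

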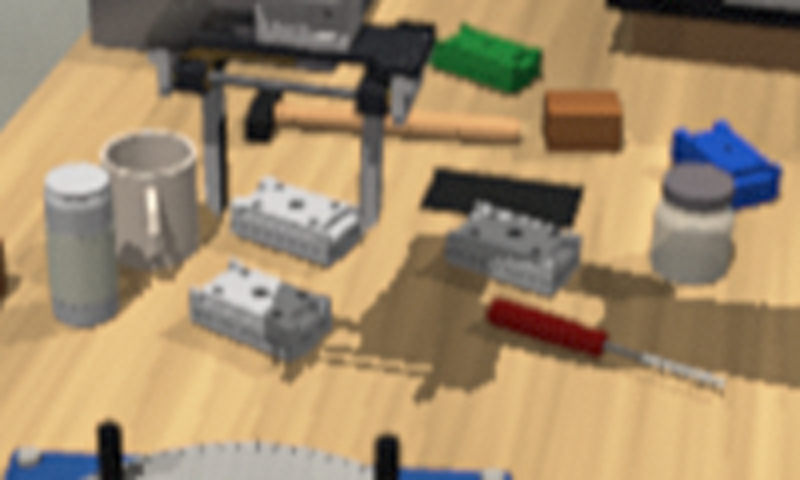

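Three silver moulds confirmed, and the mat at (272,182) is empty. Next I'll measure the table.

```bash
cat > tab.py <<'E'
from h import *
def table(c):
    P=cloud(c); Z=P[...,2]
    m=(abs(Z-0.045)<0.006)&(P[...,0]>.3)&(P[...,0]<.85)&(P[...,1]>0)&(P[...,1]<.42)
    f=c['frame'].astype(int); g=(f.max(-1)-f.min(-1)<45)
    m&=g; m=cv2.morphologyEx(m.astype(np.uint8),cv2.MORPH_OPEN,np.ones((3,3)))
    n,l,s,_=cv2.connectedComponentsWithStats(m); k=1+np.argmax(s[1:,4]); 
    Q=P[l==k]; (x,y),rr=cv2.minEnclosingCircle(Q[:,:2].astype(np.float32))
    return x,y,rr,np.median(Q[:,2])
if __name__=='__main__':
    import pickle
    d=pickle.load(open('c0.pkl','rb')); c=d['scene']
    x,y,rr,z=table(c); print(x,y,rr,z)
    P=cloud(c);Z=P[...,2]; rad=np.hypot(P[...,0]-x,P[...,1]-y)
    m=(Z>.055)&(Z<.105)&(rad<.15)&(c['frame'].max(-1)<45)
    n,l,s,ce=cv2.connectedComponentsWithStats(m.astype(np.uint8))
    for i in range(1,n):
        if s[i,4]>15:
            q=P[l==i]; t=q.mean(0); print(s[i],ce[i],t.round(3),np.degrees(np.arctan2(t[1]-y,t[0]-x)),np.hypot(t[1]-y,t[0]-x), q[:,2].min(),q[:,2].max())
    m=(Z>.08)&(Z<.1)&(rad<.16)
    # weight plate top z=0.095
    m=(abs(Z-.095)<.004)&(rad<.16)&(c['frame'].max(-1)>50); q=P[m]; print('plate',q.mean(0),len(q),cv2.minAreaRect(q[:,:2].astype(np.float32)))
    # blue base
    f=c['frame'].astype(int); m=(f[...,2]-f[...,0]>50)&(Z<.03)&(abs(P[...,1]-y)<.19)&(abs(P[...,0]-x)<.25)
    q=P[m]; print('blue',np.median(q[:,2]),cv2.minAreaRect(q[:,:2].astype(np.float32)))
E
python3 tab.py
```

```text
0.563037097454071 0.19531135261058807 0.18188492953777313 0.04655131018138365
[403 222   6  15  69] [405.52173913 228.97101449] [0.468 0.09  0.081] -132.03307109335177 0.14211200486181505 0.055631768656327685 0.10313885989077065
[468 244   7  13  51] [470.92156863 249.7254902 ] [0.438 0.269 0.085] 149.35270608017115 0.14508954058187795 0.06296244500494255 0.10496931652843255
[377 266   7  17  79] [380.49367089 274.05063291] [0.649 0.121 0.082] -40.92891603142311 0.11383138962806022 0.05555351528505003 0.10487967971917984
[447 292  10  17 102] [451.48039216 300.01960784] [0.618 0.301 0.083] 62.490044091560335 0.11885663232804632 0.055324717432347334 0.10465256418925796
plate [0.53012056 0.2798531  0.09598436] 446 ((0.5337544083595276, 0.199611097574234), (0.1990225464105606, 0.21350786089897156), 10.107782363891602)
blue 0.015489496233190281 ((0.5380609035491943, 0.20414412021636963), (0.363600492477417, 0.3690561354160309), 9.459614753723145)
```

Table from the four posts: the axis is at (0.537, 0.193). Yaw is 9.7° from the post diagonals and 9.5° from the blue base, and diagonal length 259 mm matches the stated 260. Post3 is at (0.4617, 0.0874), away from the blower and carrier. I'll turn the table with that one.

play_rows(
  motion=[
    {"dp": [0.022, -0.022, 0.007], "rotation": [0, 0, 0.123]},
    {"dp": [0.0, 0.0, 0.007], "rotation": [0, 0, 0.123]},
    {"dp": [0.0, 0.0, 0.007], "rotation": [0, 0, 0.123]},
    {"dp": [0.0, 0.0, 0.007], "rotation": [0, 0, 0.123]},
    {"dp": [0, 0, 0], "rotation": [0, 0, 0.124]},
    {"dp": [0, 0, 0], "rotation": [0, 0, 0]},
  ],
  grip=0.06,
)

```text
time_s: 0.75
ee_pos: [0.5279, 0.022, 0.376]
tcp_rot: [-0.0, 0.888, 0.46, -0.001]
force: [-0.1, 0.0, -0.4]
gripper_width: 0.0601
```

```bash
cat >> h.py <<'E'
def st():
    o=r.get_obs(); w,x,y,z=o['tcp_rot']; Rm=R.from_quat([x,y,z,w]).as_matrix()
    yaw=np.arctan2(Rm[1,1],Rm[0,1])
    return o,Rm,yaw
def togo(p,yaw=None):
    """p: grasp point target xyz, jaw yaw deg -> tool-frame shift (current axes)"""
    o,Rm,y0=st(); tcp=np.array(p)+[0,0,.18]
    print('t',o['time_s'],'pos',o['ee_pos'].round(4),'tipz',round(o['ee_pos'][2]-.199,4),'yaw',round(np.degrees(y0),2),'tilt',Rm[:,2].round(4),'F',o['force'].round(1),'w',round(o['gripper_width'],4),'j6',o['joint_pos'][5].round(2))
    print('dp(tool, now axes)',(Rm.T@(tcp-o['ee_pos'])).round(4), 'rot_z', None if yaw is None else round(-(np.radians(yaw)-y0),4))
E
python3 -c "
from h import *
togo([.4617,.0874,.078],-35.3)"
```

```text
t 0.75 pos [0.5279 0.022  0.376 ] tipz 0.177 yaw -35.28 tilt [-1.3e-03  1.0e-04 -1.0e+00] F [-0.1  0.  -0.4] w 0.0601 j6 0.55
dp(tool, now axes) [ 0.0152 -0.0916  0.1181] rot_z 0.0004
```

play_rows(
  motion=[
    {"dp": [0.0038, -0.0229, 0.005], "rotation": [0, 0, 0]},
    {"dp": [0.0038, -0.0229, 0.005], "rotation": [0, 0, 0]},
    {"dp": [0.0038, -0.0229, 0.005], "rotation": [0, 0, 0]},
    {"dp": [0.0038, -0.0229, 0.005], "rotation": [0, 0, 0]},
    {"dp": [0, 0, 0.012], "rotation": [0, 0, 0]},
    {"dp": [0, 0, 0.012], "rotation": [0, 0, 0]},
    {"dp": [0, 0, 0], "rotation": [0, 0, 0]},
  ],
)

```text
time_s: 1.45
ee_pos: [0.4619, 0.0868, 0.3301]
tcp_rot: [-0.001, 0.888, 0.46, -0.002]
force: [-0.1, -0.7, 0.4]
gripper_width: 0.0598
```

```bash
python3 -c "
from h import *
togo([.4617,.0874,.078],-35.3)
c=camera('side'); save('s1',c); cv2.imwrite('pics/s1.png',cv2.resize(c['frame'][190:390,150:470,::-1],None,fx=2.4,fy=2.4))
c=camera('wrist'); save('w1',c)
print(proj(c,[.4617,.0874,.1],True))"
```

```text
t 1.45 pos [0.4619 0.0868 0.3301] tipz 0.1311 yaw -35.27 tilt [-4.2e-03 -7.0e-04 -1.0e+00] F [-0.1 -0.7  0.4] w 0.0598 j6 0.68
dp(tool, now axes) [ 0.0006 -0.0003  0.0721] rot_z 0.0005
(np.float64(323.45828433211113), np.float64(221.17795797391162))
```

View pics/w1.png

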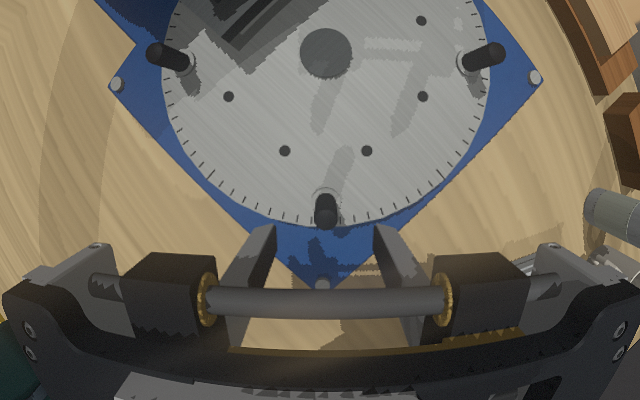

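View pics/s1.png

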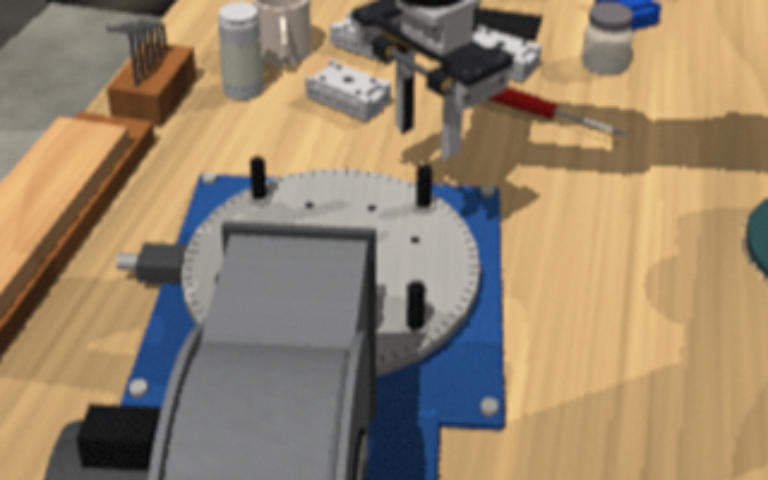

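The post top shows at wrist px (326,220) against a predicted (323,221), so the fingers straddle it. Descend and grip.

play_rows(
  motion=[
    {"dp": [0, 0, 0.018], "rotation": [0, 0, 0]},
    {"dp": [0, 0, 0.018], "rotation": [0, 0, 0]},
    {"dp": [0, 0, 0.018], "rotation": [0, 0, 0]},
    {"dp": [0, 0, 0.017], "rotation": [0, 0, 0]},
    {"dp": [0, 0, 0], "rotation": [0, 0, 0]},
    {"dp": [0, 0, 0], "rotation": [0, 0, 0]},
  ],
)

```text
time_s: 2.15
ee_pos: [0.4626, 0.087, 0.2621]
tcp_rot: [0.0, 0.888, 0.459, 0.0]
force: [0.2, 0.2, 0.6]
gripper_width: 0.0601
```

play_rows(
  motion=[
    {"dp": [0, 0, 0], "rotation": [0, 0, 0]},
    {"dp": [0, 0, 0], "rotation": [0, 0, 0]},
    {"dp": [0, 0, 0], "rotation": [0, 0, 0]},
    {"dp": [0, 0, 0], "rotation": [0, 0, 0]},
    {"dp": [0, 0, 0], "rotation": [0, 0, 0]},
    {"dp": [0, 0, 0], "rotation": [0, 0, 0]},
  ],
  grip=0.005,
  grip_force=25,
)

```text
time_s: 2.75
ee_pos: [0.4623, 0.0871, 0.2619]
tcp_rot: [0.001, 0.888, 0.459, 0.001]
force: [0.8, -1.1, -0.1]
gripper_width: 0.0171
```

play_rows(
  motion=[
    {"dp": [0.0001, 0.0051, 0], "rotation": [0, 0, -0.0393]},
    {"dp": [0.0001, 0.0051, 0], "rotation": [0, 0, -0.0393]},
    {"dp": [0.0001, 0.0051, 0], "rotation": [0, 0, -0.0393]},
    {"dp": [0.0001, 0.0051, 0], "rotation": [0, 0, -0.0393]},
    {"dp": [0.0001, 0.0051, 0], "rotation": [0, 0, -0.0393]},
    {"dp": [0.0001, 0.0051, 0], "rotation": [0, 0, -0.0393]},
    {"dp": [0.0001, 0.0051, 0], "rotation": [0, 0, -0.0393]},
    {"dp": [0.0001, 0.0051, 0], "rotation": [0, 0, -0.0393]},
    {"dp": [0.0001, 0.0051, 0], "rotation": [0, 0, -0.0393]},
    {"dp": [0.0001, 0.0051, 0], "rotation": [0, 0, -0.0393]},
  ],
)

```text
time_s: 3.75
ee_pos: [0.5079, 0.0669, 0.2617]
tcp_rot: [-0.001, 0.781, 0.625, -0.001]
force: [-2.9, 0.6, 3.1]
gripper_width: 0.0177
```

```bash
python3 -c "
from h import *
o,Rm,y=st(); print(o['force'],o['gripper_width'])
a=np.radians(-35.3+22.5-90); togo([.537+.13*np.cos(a),.193+.13*np.sin(a),.082],-35.3+22.5)"
```

```text
[-2.94656893  0.58330395  3.07066907] 0.017662755305522408
t 3.75 pos [0.5079 0.0669 0.2617] tipz 0.0627 yaw -12.63 tilt [-2.7e-03  6.0e-04 -1.0e+00] F [-2.9  0.6  3.1] w 0.0177 j6 0.24
dp(tool, now axes) [-0.0006  0.0005 -0.0003] rot_z 0.0029
```

Tracking the arc well. Continue.

play_rows(
  motion=[
    {"dp": [0.0001, 0.0051, 0], "rotation": [0, 0, -0.0393]},
    {"dp": [0.0001, 0.0051, 0], "rotation": [0, 0, -0.0393]},
    {"dp": [0.0001, 0.0051, 0], "rotation": [0, 0, -0.0393]},
    {"dp": [0.0001, 0.0051, 0], "rotation": [0, 0, -0.0393]},
    {"dp": [0.0001, 0.0051, 0], "rotation": [0, 0, -0.0393]},
    {"dp": [0.0001, 0.0051, 0], "rotation": [0, 0, -0.0393]},
    {"dp": [0.0001, 0.0051, 0], "rotation": [0, 0, -0.0393]},
    {"dp": [0.0001, 0.0051, 0], "rotation": [0, 0, -0.0393]},
    {"dp": [0.0001, 0.0051, 0], "rotation": [0, 0, -0.0393]},
    {"dp": [0.0001, 0.0051, 0], "rotation": [0, 0, -0.0393]},
    {"dp": [0.0001, 0.0051, 0], "rotation": [0, 0, -0.0393]},
    {"dp": [0.0001, 0.0051, 0], "rotation": [0, 0, -0.0393]},
    {"dp": [0.0001, 0.0051, 0], "rotation": [0, 0, -0.0393]},
    {"dp": [0.0001, 0.0051, 0], "rotation": [0, 0, -0.0393]},
    {"dp": [0.0001, 0.0051, 0], "rotation": [0, 0, -0.0393]},
  ],
)

```text
time_s: 5.25
ee_pos: [0.5833, 0.0717, 0.2618]
tcp_rot: [-0.001, 0.566, 0.825, -0.001]
force: [-2.5, -3.0, 3.2]
gripper_width: 0.0176
```

play_rows(
  motion=[
    {"dp": [0.0001, 0.0051, 0], "rotation": [0, 0, -0.0393]},
    {"dp": [0.0001, 0.0051, 0], "rotation": [0, 0, -0.0393]},
    {"dp": [0.0001, 0.0051, 0], "rotation": [0, 0, -0.0393]},
    {"dp": [0.0001, 0.0051, 0], "rotation": [0, 0, -0.0393]},
    {"dp": [0.0001, 0.0051, 0], "rotation": [0, 0, -0.0393]},
    {"dp": [0.0001, 0.0051, 0], "rotation": [0, 0, -0.0393]},
    {"dp": [0.0001, 0.0051, 0], "rotation": [0, 0, -0.0393]},
    {"dp": [0.0001, 0.0051, 0], "rotation": [0, 0, -0.0393]},
    {"dp": [0.0001, 0.0051, 0], "rotation": [0, 0, -0.0393]},
    {"dp": [0.0001, 0.0051, 0], "rotation": [0, 0, -0.0393]},
    {"dp": [0.0001, 0.0051, 0], "rotation": [0, 0, -0.0393]},
    {"dp": [0.0001, 0.0051, 0], "rotation": [0, 0, -0.0393]},
    {"dp": [0.0001, 0.0051, 0], "rotation": [0, 0, -0.0393]},
    {"dp": [0.0001, 0.0051, 0], "rotation": [0, 0, -0.0393]},
    {"dp": [0.0001, 0.0051, 0], "rotation": [0, 0, -0.0393]},
    {"dp": [0, 0, 0], "rotation": [0, 0, 0]},
  ],
)

```text
time_s: 6.85
ee_pos: [0.6436, 0.1185, 0.2618]
tcp_rot: [0.001, 0.302, 0.953, 0.0]
force: [2.7, -0.3, -0.8]
gripper_width: 0.0176
```

```bash
python3 -c "
from h import *
a=np.radians(-35.3+90-90); togo([.537+.13*np.cos(a),.193+.13*np.sin(a),.082],-35.3+90)
c=camera('scene'); save('s2',c)
"
```

```text
t 6.85 pos [0.6436 0.1185 0.2618] tipz 0.0628 yaw 54.79 tilt [ 1.6e-03 -1.0e-04 -1.0e+00] F [ 2.7 -0.3 -0.8] w 0.0176 j6 -0.86
dp(tool, now axes) [ 0.0001 -0.0007 -0.0002] rot_z 0.0016
```

View pics/s2.png

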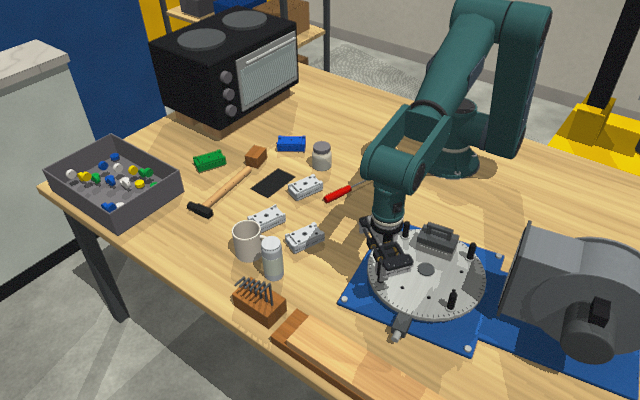

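The table is at the loading stop: yaw 54.8° against an expected 54.7°, with the carrier on the robot's side at scene px (438,238). Release and rise.

play_rows(
  motion=[
    {"dp": [0, 0, 0], "rotation": [0, 0, 0]},
    {"dp": [0, 0, 0], "rotation": [0, 0, 0]},
    {"dp": [0, 0, 0], "rotation": [0, 0, 0]},
    {"dp": [0, 0, 0], "rotation": [0, 0, 0]},
    {"dp": [0, 0, -0.03], "rotation": [0, 0, 0]},
    {"dp": [0, 0, -0.03], "rotation": [0, 0, 0]},
    {"dp": [0, 0, -0.03], "rotation": [0, 0, 0]},
    {"dp": [0, 0, -0.02], "rotation": [0, 0, 0]},
    {"dp": [0, 0, -0.01], "rotation": [0, 0, 0.131]},
    {"dp": [0, 0, 0], "rotation": [0, 0, 0.131]},
    {"dp": [0, 0, 0], "rotation": [0, 0, 0.131]},
    {"dp": [0, 0, 0], "rotation": [0, 0, 0.131]},
    {"dp": [0, 0, 0], "rotation": [0, 0, 0.131]},
    {"dp": [0, 0, 0], "rotation": [0, 0, 0.131]},
    {"dp": [0, 0, 0], "rotation": [0, 0, 0]},
  ],
  grip=0.06,
)

```text
time_s: 8.4
ee_pos: [0.643, 0.1184, 0.3817]
tcp_rot: [-0.0, 0.644, 0.765, -0.0]
force: [-0.4, -0.1, -0.7]
gripper_width: 0.0604
```

```bash
python3 -c "
from h import *
import pickle
togo([.453,.179,.2],9.7)
c=camera('scene'); w=camera('wrist'); save('s3',c); save('w3',w)
pickle.dump((c,w),open('c3.pkl','wb'))
P=cloud(c);Z=P[...,2]; near=np.hypot(P[...,0]-.453,P[...,1]-.179)<.07
m=(abs(Z-.130)<.003)&near; q=P[m]; print('bar',len(q),q.mean(0),cv2.minAreaRect(q[:,:2].astype(np.float32)))
m=(abs(Z-.095)<.004)&near; q=P[m]; print('plate',len(q),q.mean(0),cv2.minAreaRect(q[:,:2].astype(np.float32)))
"
```

```text
t 8.4 pos [0.643  0.1184 0.3817] tipz 0.1827 yaw 9.75 tilt [-1.e-04  1.e-04 -1.e+00] F [-0.4 -0.1 -0.7] w 0.0604 j6 -0.07
dp(tool, now axes) [ 0.0919 -0.177   0.0017] rot_z 0.0009
bar 102 [0.45488685 0.17994817 0.1302695 ] ((0.45396068692207336, 0.179242804646492), (0.01874123141169548, 0.0693843811750412), 9.138715744018555)
plate 449 [0.45965332 0.18224284 0.09588646] ((0.4542016386985779, 0.1793634444475174), (0.06405345350503922, 0.10048963129520416), 10.395237922668457)
```

View pics/w3.png

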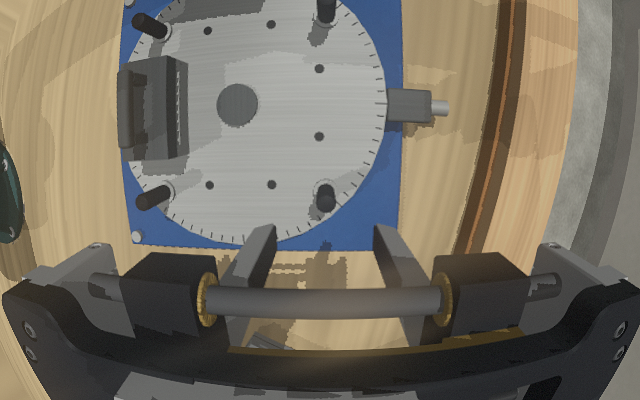

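View pics/s3.png

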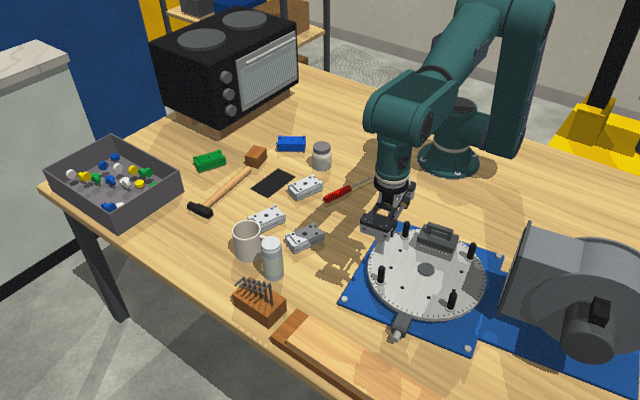

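Bar at (0.454,0.179), height 0.130, and plate centre (0.454,0.179) agree with the carrier position computed from the table axis. Go to the weight.

play_rows(
  motion=[
    {"dp": [0.0184, -0.0354, 0], "rotation": [0, 0, 0]},
    {"dp": [0.0184, -0.0354, 0], "rotation": [0, 0, 0]},
    {"dp": [0.0184, -0.0354, 0], "rotation": [0, 0, 0]},
    {"dp": [0.0184, -0.0354, 0], "rotation": [0, 0, 0]},
    {"dp": [0.0184, -0.0354, 0], "rotation": [0, 0, 0]},
    {"dp": [0, 0, 0], "rotation": [0, 0, 0]},
    {"dp": [0, 0, 0.02], "rotation": [0, 0, 0]},
    {"dp": [0, 0, 0.02], "rotation": [0, 0, 0]},
    {"dp": [0, 0, 0.02], "rotation": [0, 0, 0]},
    {"dp": [0, 0, 0.017], "rotation": [0, 0, 0]},
    {"dp": [0, 0, 0], "rotation": [0, 0, 0]},
    {"dp": [0, 0, 0], "rotation": [0, 0, 0]},
  ],
)

```text
time_s: 9.7
ee_pos: [0.4535, 0.179, 0.3049]
tcp_rot: [0.0, 0.644, 0.765, -0.0]
force: [0.2, 0.4, 0.6]
gripper_width: 0.0602
```

```bash
python3 -c "
from h import *
import pickle
togo([.4535,.179,.124],9.7)
c,w=pickle.load(open('c3.pkl','rb'))
P=cloud(c); f=c['frame'].astype(int)
m=(f.max(-1)<70)&(P[...,2]<.012)&(np.hypot(P[...,0]-.46,P[...,1]+.414)<.12)
m=cv2.morphologyEx(m.astype(np.uint8),cv2.MORPH_OPEN,np.ones((3,3)))>0
q=P[m]; print('mat',len(q),q.mean(0),cv2.minAreaRect(q[:,:2].astype(np.float32)))
im=c['frame'][:,:,::-1]
cv2.imwrite('pics/a3.png',cv2.resize(im[165:265,235:345],None,fx=6,fy=6,interpolation=cv2.INTER_CUBIC))
"
```

```text
t 9.7 pos [0.4535 0.179  0.3049] tipz 0.1059 yaw 9.77 tilt [ 1.e-04 -1.e-04 -1.e+00] F [0.2 0.4 0.6] w 0.0602 j6 0.09
dp(tool, now axes) [ 0.     -0.      0.0009] rot_z 0.0013
mat 564 [ 0.46572691 -0.4102769   0.00483364] ((0.4639555811882019, -0.4106806814670563), (0.08014070987701416, 0.14111371338367462), 88.73483276367188)
```

View pics/a3.png

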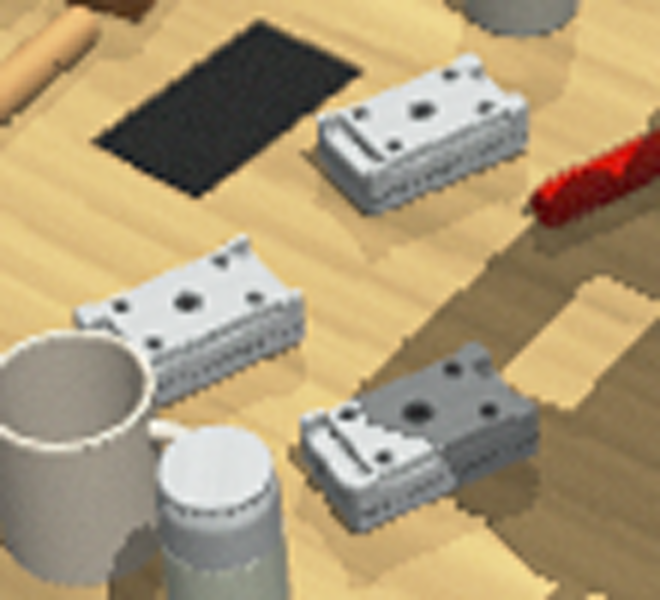

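play_rows(
  motion=[
    {"dp": [0, 0, 0], "rotation": [0, 0, 0]},
    {"dp": [0, 0, 0], "rotation": [0, 0, 0]},
    {"dp": [0, 0, 0], "rotation": [0, 0, 0]},
    {"dp": [0, 0, 0], "rotation": [0, 0, 0]},
    {"dp": [0, 0, 0], "rotation": [0, 0, 0]},
    {"dp": [0, 0, 0], "rotation": [0, 0, 0]},
    {"dp": [0, 0, 0], "rotation": [0, 0, 0]},
    {"dp": [0, 0, -0.005], "rotation": [0, 0, 0]},
    {"dp": [0, 0, -0.005], "rotation": [0, 0, 0]},
    {"dp": [0, 0, -0.015], "rotation": [0, 0, 0]},
    {"dp": [0, 0, -0.03], "rotation": [0, 0, 0]},
    {"dp": [0, 0, -0.03], "rotation": [0, 0, 0]},
    {"dp": [0, 0, -0.03], "rotation": [0, 0, 0]},
    {"dp": [0, 0, 0], "rotation": [0, 0, 0]},
  ],
  grip=0.003,
  grip_force=45,
)

```text
time_s: 11.1
ee_pos: [0.4533, 0.1792, 0.4238]
tcp_rot: [0.002, 0.644, 0.765, 0.003]
force: [0.8, 0.6, -8.0]
gripper_width: 0.0135
```

```bash
python3 -c "
from h import *
togo([.464,-.411,.06],-90)
save('s4',camera('scene'))"
```

```text
t 11.1 pos [0.4533 0.1792 0.4238] tipz 0.2248 yaw 9.75 tilt [ 0.0071  0.002  -1.    ] F [ 0.8  0.6 -8. ] w 0.0135 j6 0.09
dp(tool, now axes) [-0.5837 -0.0907  0.1827] rot_z 1.7409
```

View pics/s4.png

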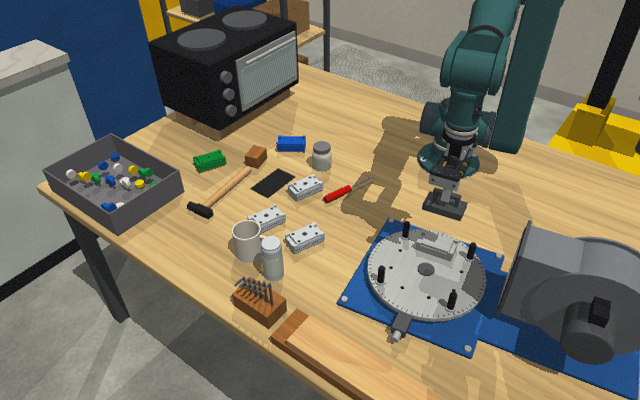

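Weight lifted (−8 N, opening 13.5 mm). Carry it to the mat.

play_rows(
  motion=[
    {"dp": [-0.0292, -0.0045, 0], "rotation": [0, 0, 0]},
    {"dp": [-0.0292, -0.0045, 0], "rotation": [0, 0, 0]},
    {"dp": [-0.0292, -0.0045, 0], "rotation": [0, 0, 0]},
    {"dp": [-0.0292, -0.0045, 0], "rotation": [0, 0, 0]},
    {"dp": [-0.0292, -0.0045, 0], "rotation": [0, 0, 0]},
    {"dp": [-0.0292, -0.0045, 0], "rotation": [0, 0, 0]},
    {"dp": [-0.0292, -0.0045, 0], "rotation": [0, 0, 0]},
    {"dp": [-0.0292, -0.0045, 0], "rotation": [0, 0, 0]},
    {"dp": [-0.0292, -0.0045, 0], "rotation": [0, 0, 0]},
    {"dp": [-0.0292, -0.0045, 0], "rotation": [0, 0, 0]},
    {"dp": [-0.0292, -0.0045, 0], "rotation": [0, 0, 0]},
    {"dp": [-0.0292, -0.0045, 0], "rotation": [0, 0, 0]},
    {"dp": [-0.0292, -0.0045, 0], "rotation": [0, 0, 0]},
    {"dp": [-0.0292, -0.0045, 0], "rotation": [0, 0, 0]},
    {"dp": [-0.0292, -0.0045, 0], "rotation": [0, 0, 0]},
    {"dp": [-0.0292, -0.0045, 0], "rotation": [0, 0, 0]},
    {"dp": [-0.0292, -0.0045, 0], "rotation": [0, 0, 0]},
    {"dp": [-0.0292, -0.0045, 0], "rotation": [0, 0, 0]},
    {"dp": [-0.0292, -0.0045, 0], "rotation": [0, 0, 0]},
    {"dp": [-0.0289, -0.0052, 0], "rotation": [0, 0, 0]},
  ],
)

```text
time_s: 13.15
ee_pos: [0.4622, -0.4126, 0.4148]
tcp_rot: [-0.004, 0.645, 0.765, 0.001]
force: [-0.9, 0.2, -8.4]
gripper_width: 0.0136
```

play_rows(
  motion=[
    {"dp": [0, 0, 0.005], "rotation": [0, 0, 0.1245]},
    {"dp": [0, 0, 0.005], "rotation": [0, 0, 0.1245]},
    {"dp": [0, 0, 0.005], "rotation": [0, 0, 0.1245]},
    {"dp": [0, 0, 0.005], "rotation": [0, 0, 0.1245]},
    {"dp": [0, 0, 0.005], "rotation": [0, 0, 0.1245]},
    {"dp": [0, 0, 0.005], "rotation": [0, 0, 0.1245]},
    {"dp": [0, 0, 0.005], "rotation": [0, 0, 0.1245]},
    {"dp": [0, 0, 0.005], "rotation": [0, 0, 0.1245]},
    {"dp": [0, 0, 0.005], "rotation": [0, 0, 0.1245]},
    {"dp": [0, 0, 0.005], "rotation": [0, 0, 0.1245]},
    {"dp": [0, 0, 0.005], "rotation": [0, 0, 0.1245]},
    {"dp": [0, 0, 0.005], "rotation": [0, 0, 0.1245]},
    {"dp": [0, 0, 0.005], "rotation": [0, 0, 0.1245]},
    {"dp": [0, 0, 0.005], "rotation": [0, 0, 0.1225]},
    {"dp": [0, 0, 0], "rotation": [0, 0, 0]},
    {"dp": [0, 0, 0], "rotation": [0, 0, 0]},
  ],
)

```text
time_s: 14.75
ee_pos: [0.4621, -0.4111, 0.3465]
tcp_rot: [-0.002, 1.0, 0.001, -0.002]
force: [-0.3, 0.4, -8.6]
gripper_width: 0.0134
```

```bash
python3 -c "
from h import *
togo([.464,-.411,.06],-90)
save('s5',camera('scene'))"
```

```text
t 14.75 pos [ 0.4621 -0.4111  0.3465] tipz 0.1475 yaw -89.86 tilt [-0.0039  0.0043 -1.    ] F [-0.3  0.4 -8.6] w 0.0134 j6 0.75
dp(tool, now axes) [0.0023 0.0003 0.1065] rot_z 0.0024
```

View pics/s5.png

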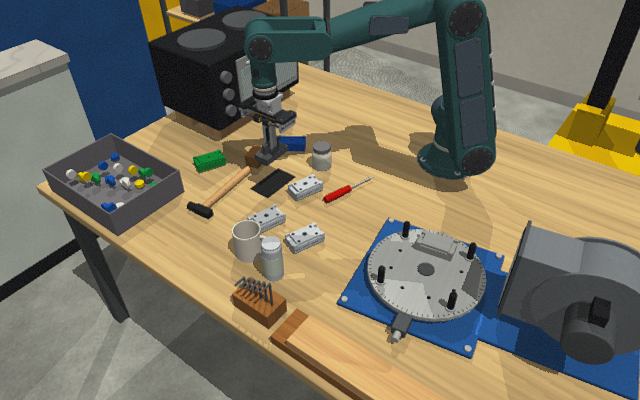

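play_rows(
  motion=[
    {"dp": [0.0023, 0, 0.02], "rotation": [0, 0, 0]},
    {"dp": [0, 0, 0.02], "rotation": [0, 0, 0]},
    {"dp": [0, 0, 0.02], "rotation": [0, 0, 0]},
    {"dp": [0, 0, 0.02], "rotation": [0, 0, 0]},
    {"dp": [0, 0, 0.01], "rotation": [0, 0, 0]},
    {"dp": [0, 0, 0.006], "rotation": [0, 0, 0]},
    {"dp": [0, 0, 0.004], "rotation": [0, 0, 0]},
    {"dp": [0, 0, 0.002], "rotation": [0, 0, 0]},
    {"dp": [0, 0, 0.002], "rotation": [0, 0, 0]},
    {"dp": [0, 0, 0], "rotation": [0, 0, 0]},
    {"dp": [0, 0, 0], "rotation": [0, 0, 0]},
  ],
)

```text
time_s: 15.9
ee_pos: [0.4648, -0.4116, 0.2463]
tcp_rot: [0.0, 1.0, -0.0, 0.0]
force: [-0.7, 0.4, -10.1]
gripper_width: 0.0135
```

play_rows(
  motion=[
    {"dp": [0, 0, 0.002], "rotation": [0, 0, 0]},
    {"dp": [0, 0, 0.001], "rotation": [0, 0, 0]},
    {"dp": [0, 0, 0.001], "rotation": [0, 0, 0]},
    {"dp": [0, 0, 0.001], "rotation": [0, 0, 0]},
    {"dp": [0, 0, 0], "rotation": [0, 0, 0]},
  ],
)

```text
time_s: 16.4
ee_pos: [0.4647, -0.4115, 0.2404]
tcp_rot: [-0.0, 1.0, -0.0, -0.0]
force: [-0.4, 0.2, -9.4]
gripper_width: 0.0133
```

play_rows(
  motion=[
    {"dp": [0, 0, 0.001], "rotation": [0, 0, 0]},
    {"dp": [0, 0, 0], "rotation": [0, 0, 0]},
  ],
)

```text
time_s: 16.6
ee_pos: [0.4648, -0.4116, 0.2401]
tcp_rot: [0.0, 1.0, -0.0, 0.0]
force: [-0.1, -0.2, -7.1]
gripper_width: 0.0132
```

play_rows(
  motion=[
    {"dp": [0, 0, 0], "rotation": [0, 0, 0]},
    {"dp": [0, 0, 0], "rotation": [0, 0, 0]},
    {"dp": [0, 0, 0], "rotation": [0, 0, 0]},
    {"dp": [0, 0, 0], "rotation": [0, 0, 0]},
    {"dp": [0, 0, -0.02], "rotation": [0, 0, 0]},
    {"dp": [0, 0, -0.04], "rotation": [0, 0, 0]},
    {"dp": [0, 0, -0.04], "rotation": [0, 0, 0]},
    {"dp": [0, 0, -0.04], "rotation": [0, 0, 0]},
    {"dp": [0, 0, -0.04], "rotation": [0, 0, 0]},
    {"dp": [0.02, -0.02, -0.03], "rotation": [0, 0, 0]},
    {"dp": [0.02, -0.02, 0], "rotation": [0, 0, 0]},
    {"dp": [0.02, -0.02, 0], "rotation": [0, 0, 0]},
    {"dp": [0.025, -0.02, 0], "rotation": [0, 0, 0]},
    {"dp": [0, 0, 0], "rotation": [0, 0, 0]},
  ],
  grip=0.05,
)

```text
time_s: 18.0
ee_pos: [0.5519, -0.3289, 0.4499]
tcp_rot: [-0.0, 1.0, 0.002, 0.001]
force: [0.0, 0.5, -0.4]
gripper_width: 0.0496
```

play_rows(
  motion=[
    {"dp": [0, 0, 0], "rotation": [0, 0, -0.131]},
    {"dp": [0, 0, 0], "rotation": [0, 0, -0.131]},
    {"dp": [0, 0, 0], "rotation": [0, 0, -0.131]},
    {"dp": [0, 0, 0], "rotation": [0, 0, -0.131]},
    {"dp": [0, 0, 0], "rotation": [0, 0, -0.131]},
    {"dp": [0, 0, 0], "rotation": [0, 0, -0.131]},
    {"dp": [0, 0, 0], "rotation": [0, 0, -0.131]},
    {"dp": [0, 0, 0], "rotation": [0, 0, -0.131]},
    {"dp": [0, 0, 0], "rotation": [0, 0, -0.131]},
    {"dp": [0, 0, 0], "rotation": [0, 0, -0.131]},
    {"dp": [0, 0, 0], "rotation": [0, 0, -0.131]},
    {"dp": [0, 0, 0], "rotation": [0, 0, -0.131]},
    {"dp": [0, 0, 0], "rotation": [0, 0, 0]},
    {"dp": [0, 0, 0], "rotation": [0, 0, 0]},
  ],
)

```text
time_s: 19.4
ee_pos: [0.5493, -0.3319, 0.4499]
tcp_rot: [0.0, 0.708, 0.706, -0.0]
force: [0.2, -0.2, 0.6]
gripper_width: 0.0502
```

```bash
cat > mo.py <<'E'
from h import *
def moulds(c,fish,ztop=.037,tol=.006,lo=(.25,-.5),hi=(.75,.05)):
    P=cloud(c,fish); f=c['frame'].astype(int); Z=P[...,2]
    m=(abs(Z-ztop)<tol)&(f.max(-1)-f.min(-1)<30)&(P[...,0]>lo[0])&(P[...,0]<hi[0])&(P[...,1]>lo[1])&(P[...,1]<hi[1])
    m=cv2.morphologyEx(m.astype(np.uint8),cv2.MORPH_CLOSE,np.ones((5,5)))
    n,l,s,ce=cv2.connectedComponentsWithStats(m); out=[]
    for i in range(1,n):
        if s[i,4]<100: continue
        cs,_=cv2.findContours((l==i).astype(np.uint8),cv2.RETR_EXTERNAL,cv2.CHAIN_APPROX_NONE)
        q=np.array([onz(c,u,v,ztop,fish)[:2] for u,v in cs[0][:,0]],np.float32)
        (x,y),(w,h),a=cv2.minAreaRect(q)
        if w<h: w,h,a=h,w,a+90
        out.append((ce[i].round(0),s[i,4],round(x,4),round(y,4),round(w,4),round(h,4),round(a,1)))
    return out
if __name__=='__main__':
    import pickle
    c=camera('scene'); w=camera('wrist'); s=camera('side'); save('s6',c); save('w6',w); save('d6',s)
    pickle.dump((c,w,s),open('c6.pkl','wb'))
    for n,x,fi in (('scene',c,0),('side',s,0),('wrist',w,1)):
        for k in moulds(x,fi): print(n,*k)
    togo([.55,-.33,.27],0)
E
python3 mo.py
```

```text
scene [273. 177.] 249 0.4687 -0.4005 0.1005 0.0509 169.5
scene [305. 185.] 368 0.4377 -0.2925 0.1043 0.0645 160.8
scene [267. 216.] 398 0.6253 -0.2919 0.1017 0.0649 161.7
scene [304. 235.] 501 0.6183 -0.1513 0.1021 0.0634 158.7
side [357. 202.] 526 0.4481 -0.3422 0.1977 0.1076 104.5
side [303. 202.] 247 0.6226 -0.2876 0.0999 0.0651 164.7
side [295. 225.] 314 0.6145 -0.1462 0.1017 0.0632 158.7
wrist [375.  42.] 2486 0.6168 -0.1541 0.0998 0.0579 158.8
wrist [465.  50.] 119 0.7401 -0.1516 0.0428 0.0136 105.2
wrist [445. 124.] 168 0.7141 -0.2584 0.0731 0.0271 91.9
wrist [383. 150.] 2507 0.6242 -0.2951 0.1009 0.056 162.2
wrist [237. 151.] 2413 0.4358 -0.2953 0.1005 0.0566 161.5
wrist [160. 180.] 183 0.3128 -0.3335 0.0646 0.0282 102.3
t 19.55 pos [ 0.5496 -0.3317  0.4498] tipz 0.2508 yaw -0.04 tilt [ 2.e-04 -2.e-04 -1.e+00] F [-0.1 -0.2 -0.2] w 0.0496 j6 -0.63
dp(tool, now axes) [ 0.0017  0.0004 -0.0002] rot_z -0.0006
```

View pics/w6.png

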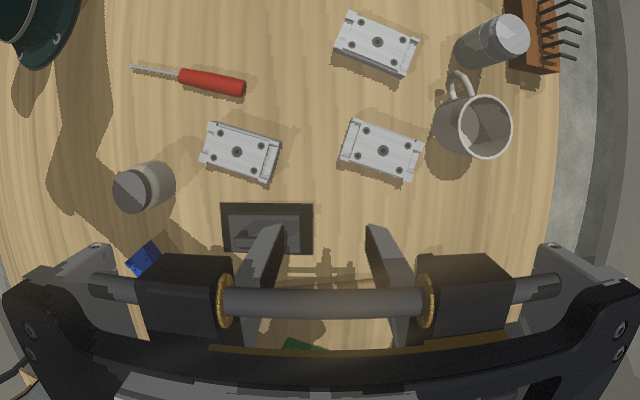

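View pics/s6.png

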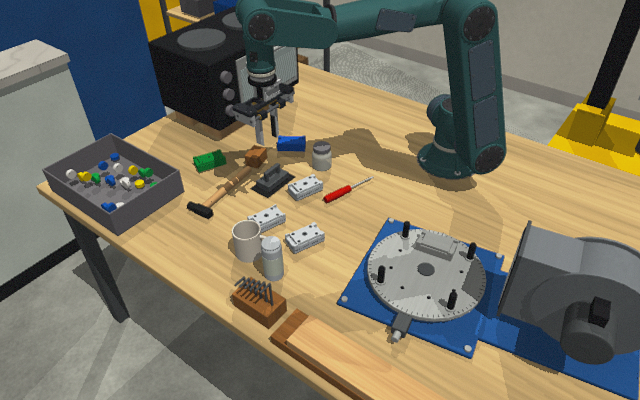

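```bash
python3 -c "
import pickle,cv2
c,w,s=pickle.load(open('c6.pkl','rb')); im=w['frame'][:,:,::-1]
cv2.imwrite('pics/w6a.png',cv2.resize(im[0:200,190:450],None,fx=3,fy=3,interpolation=cv2.INTER_CUBIC))
im=c['frame'][:,:,::-1]
cv2.imwrite('pics/w6b.png',cv2.resize(im[215:275,400:480],None,fx=8,fy=8,interpolation=cv2.INTER_CUBIC))"
```

```text
(no output)
```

View pics/w6a.png

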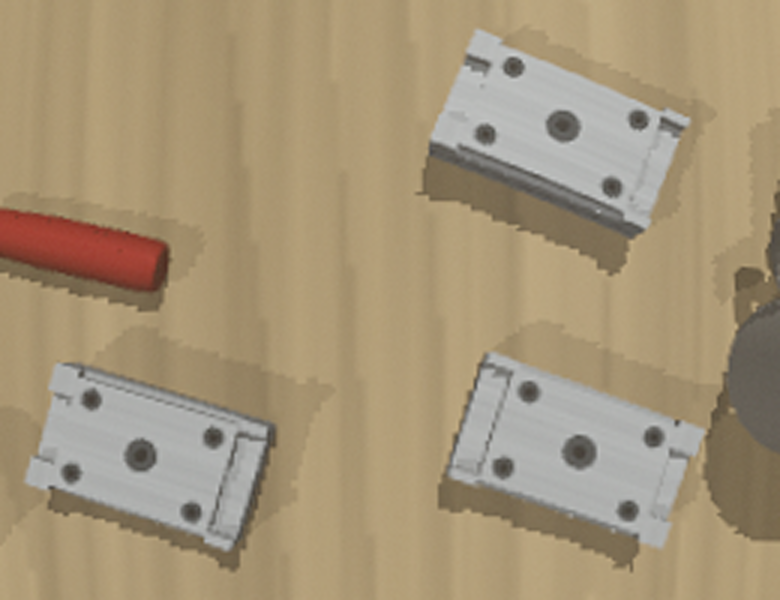

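View pics/w6b.png

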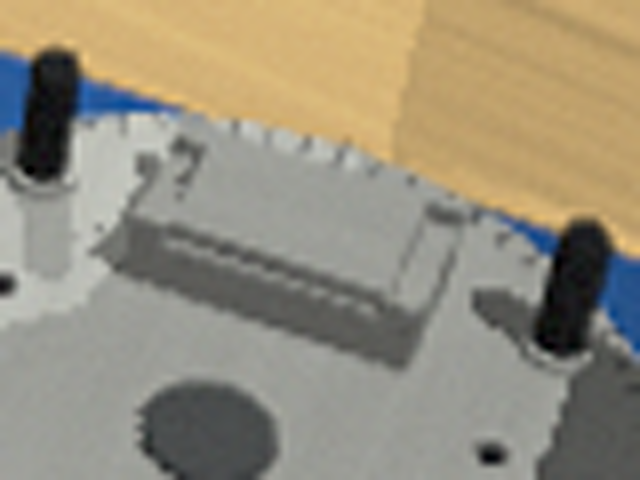

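Headings, measured to the wide-notch end:
- A, wrist px (375,42): wide end right, −21.2°.
- B (383,150): wide end left, 162.2°.
- C (237,151): wide end right, −18.5°.
- Carrier: wide end towards +y, 99.7°.

Now I'll check clearance to the mug and can.

```bash
python3 -c "
from h import *
import pickle
c,w,s=pickle.load(open('c6.pkl','rb'))
for n,ca in (('sc',c),('si',s)):
    P=cloud(ca); Z=P[...,2]
    for lab,lo,hi in (('can',.118,.135),('mug',.086,.1)):
        m=(Z>lo)&(Z<hi)&(P[...,0]>.55)&(P[...,0]<.9)&(P[...,1]>-.4)&(P[...,1]<0); q=P[m]
        if len(q): print(n,lab,len(q),q.min(0).round(3),q.max(0).round(3),q.mean(0).round(3))
"
python3 -c "
from h import *
togo([.4358,-.2955,.2],-108.5)
togo([.624,-.295,.2],72.2)
togo([.617,-.154,.2],-111.2)"
```

```text
sc can 334 [ 0.735 -0.172  0.118] [ 0.9   -0.05   0.135] [ 0.794 -0.124  0.126]
sc mug 334 [ 0.702 -0.302  0.086] [ 0.899 -0.051  0.1  ] [ 0.779 -0.198  0.092]
si can 171 [ 0.739 -0.173  0.118] [ 0.898 -0.048  0.135] [ 0.791 -0.123  0.126]
si mug 239 [ 0.703 -0.299  0.086] [ 0.897 -0.05   0.1  ] [ 0.774 -0.188  0.092]
t 19.55 pos [ 0.5496 -0.3317  0.4498] tipz 0.2508 yaw -0.04 tilt [ 2.e-04 -2.e-04 -1.e+00] F [-0.1 -0.2 -0.2] w 0.0496 j6 -0.63
dp(tool, now axes) [ 0.0361 -0.1138  0.0698] rot_z 1.893
t 19.55 pos [ 0.5496 -0.3317  0.4498] tipz 0.2508 yaw -0.04 tilt [ 2.e-04 -2.e-04 -1.e+00] F [-0.1 -0.2 -0.2] w 0.0496 j6 -0.63
dp(tool, now axes) [0.0367 0.0744 0.0698] rot_z -1.2608
t 19.55 pos [ 0.5496 -0.3317  0.4498] tipz 0.2508 yaw -0.04 tilt [ 2.e-04 -2.e-04 -1.e+00] F [-0.1 -0.2 -0.2] w 0.0496 j6 -0.63
dp(tool, now axes) [0.1777 0.0673 0.0698] rot_z 1.9402
```

All clear: mug x>0.70, can x>0.735. First, mould B.

play_rows(
  motion=[
    {"dp": [0.0184, 0.0372, 0], "rotation": [0, 0, 0]},
    {"dp": [0.0183, 0.0372, 0], "rotation": [0, 0, 0]},
    {"dp": [0, 0, 0.006], "rotation": [0, 0, -0.126]},
    {"dp": [0, 0, 0.006], "rotation": [0, 0, -0.126]},
    {"dp": [0, 0, 0.006], "rotation": [0, 0, -0.126]},
    {"dp": [0, 0, 0.006], "rotation": [0, 0, -0.126]},
    {"dp": [0, 0, 0.006], "rotation": [0, 0, -0.126]},
    {"dp": [0, 0, 0.006], "rotation": [0, 0, -0.126]},
    {"dp": [0, 0, 0.006], "rotation": [0, 0, -0.126]},
    {"dp": [0, 0, 0.006], "rotation": [0, 0, -0.126]},
    {"dp": [0, 0, 0.006], "rotation": [0, 0, -0.126]},
    {"dp": [0, 0, 0.006], "rotation": [0, 0, -0.127]},
    {"dp": [0, 0, 0], "rotation": [0, 0, 0]},
    {"dp": [0, 0, 0], "rotation": [0, 0, 0]},
  ],
  grip=0.085,
)

```text
time_s: 20.95
ee_pos: [0.6241, -0.2948, 0.3896]
tcp_rot: [-0.0, 0.155, 0.988, 0.0]
force: [0.6, -0.0, 0.7]
gripper_width: 0.0847
```

```bash
python3 -c "
from h import *
from mo import moulds
togo([.6242,-.2951,.024],72.2)
w=camera('wrist'); save('w7',w)
for k in moulds(w,1): print(*k)
print(proj(w,[.6242,-.2951,.037],True))"
```

```text
t 20.95 pos [ 0.6241 -0.2948  0.3896] tipz 0.1906 yaw 72.13 tilt [-3.e-04  2.e-04 -1.e+00] F [ 0.6 -0.   0.7] w 0.0847 j6 -1.78
dp(tool, now axes) [-0.0002 -0.0003  0.1856] rot_z -0.0013
[270.  31.] 2903 0.4444 -0.297 0.085 0.0572 159.0
[550.  50.] 450 0.5372 0.045 0.1207 0.0208 179.9
[440. 142.] 3194 0.6167 -0.1547 0.0996 0.0583 158.7
[324. 188.] 3381 0.6239 -0.2951 0.0995 0.056 161.8
[461. 241.] 165 0.7396 -0.1518 0.0411 0.0155 106.1
[369. 248.] 206 0.7117 -0.2705 0.0639 0.0186 111.1
(np.float64(323.8477292501761), np.float64(187.53041096267134))
```

View pics/w7.png

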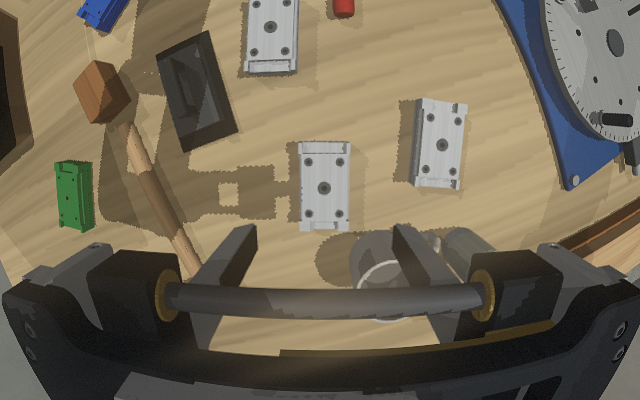

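B is centred at wrist px (324,188) with its wide notch towards tool +x, as planned. Descend and grip.

play_rows(
  motion=[
    {"dp": [0, 0, 0.03], "rotation": [0, 0, 0]},
    {"dp": [0, 0, 0.03], "rotation": [0, 0, 0]},
    {"dp": [0, 0, 0.03], "rotation": [0, 0, 0]},
    {"dp": [0, 0, 0.03], "rotation": [0, 0, 0]},
    {"dp": [0, 0, 0.03], "rotation": [0, 0, 0]},
    {"dp": [0, 0, 0.02], "rotation": [0, 0, 0]},
    {"dp": [0, 0, 0.01], "rotation": [0, 0, 0]},
    {"dp": [0, 0, 0.005], "rotation": [0, 0, 0]},
    {"dp": [0, 0, 0], "rotation": [0, 0, 0]},
    {"dp": [0, 0, 0], "rotation": [0, 0, 0]},
  ],
)

```text
time_s: 22.0
ee_pos: [0.6246, -0.295, 0.2065]
tcp_rot: [0.001, 0.154, 0.988, -0.001]
force: [-0.4, -0.5, 0.1]
gripper_width: 0.0849
```

play_rows(
  motion=[
    {"dp": [0, 0, 0], "rotation": [0, 0, 0]},
    {"dp": [0, 0, 0], "rotation": [0, 0, 0]},
    {"dp": [0, 0, 0], "rotation": [0, 0, 0]},
    {"dp": [0, 0, 0], "rotation": [0, 0, 0]},
    {"dp": [0, 0, 0], "rotation": [0, 0, 0]},
    {"dp": [0, 0, 0], "rotation": [0, 0, 0]},
  ],
  grip=0.045,
  grip_force=35,
)

```text
time_s: 22.6
ee_pos: [0.6241, -0.2949, 0.2051]
tcp_rot: [0.0, 0.154, 0.988, -0.0]
force: [-0.3, -0.9, 2.2]
gripper_width: 0.056
```

play_rows(
  motion=[
    {"dp": [0, 0, -0.01], "rotation": [0, 0, 0]},
    {"dp": [0, 0, -0.03], "rotation": [0, 0, 0]},
    {"dp": [0, 0, -0.04], "rotation": [0, 0, 0]},
    {"dp": [0, 0, -0.04], "rotation": [0, 0, 0]},
    {"dp": [0, 0, -0.04], "rotation": [0, 0, 0]},
    {"dp": [0, 0, -0.01], "rotation": [0, 0, 0.121]},
    {"dp": [0, 0, 0], "rotation": [0, 0, 0.121]},
    {"dp": [0, 0, 0], "rotation": [0, 0, 0.121]},
    {"dp": [0, 0, 0], "rotation": [0, 0, 0.121]},
    {"dp": [0, 0, 0], "rotation": [0, 0, 0.121]},
    {"dp": [0, 0, 0], "rotation": [0, 0, 0.121]},
    {"dp": [0, 0, 0], "rotation": [0, 0, 0.121]},
    {"dp": [0, 0, 0], "rotation": [0, 0, 0.121]},
    {"dp": [0, 0, 0], "rotation": [0, 0, 0.121]},
    {"dp": [0, 0, 0], "rotation": [0, 0, 0]},
  ],
)

```text
time_s: 24.1
ee_pos: [0.624, -0.2946, 0.3738]
tcp_rot: [-0.001, 0.643, 0.766, -0.0]
force: [0.8, -0.4, -3.4]
gripper_width: 0.056
```

```bash
python3 -c "
from h import *
togo([.4535,.179,.105],9.7)"
```

```text
t 24.1 pos [ 0.624  -0.2946  0.3738] tipz 0.1748 yaw 9.93 tilt [-0.0016  0.0012 -1.    ] F [ 0.8 -0.4 -3.4] w 0.056 j6 -0.7
dp(tool, now axes) [ 0.4958 -0.0861  0.0897] rot_z 0.0041
```

play_rows(
  motion=[
    {"dp": [0.031, -0.0072, 0], "rotation": [0, 0, 0.004]},
    {"dp": [0.031, -0.0072, 0], "rotation": [0, 0, 0]},
    {"dp": [0.031, -0.0072, 0], "rotation": [0, 0, 0]},
    {"dp": [0.031, -0.0072, 0], "rotation": [0, 0, 0]},
    {"dp": [0.031, -0.0072, 0], "rotation": [0, 0, 0]},
    {"dp": [0.031, -0.0072, 0], "rotation": [0, 0, 0]},
    {"dp": [0.031, -0.0072, 0], "rotation": [0, 0, 0]},
    {"dp": [0.031, -0.0072, 0], "rotation": [0, 0, 0]},
    {"dp": [0.031, -0.0072, 0], "rotation": [0, 0, 0]},
    {"dp": [0.031, -0.0072, 0], "rotation": [0, 0, 0]},
    {"dp": [0.031, -0.0072, 0], "rotation": [0, 0, 0]},
    {"dp": [0.031, -0.0072, 0], "rotation": [0, 0, 0]},
    {"dp": [0, 0, 0], "rotation": [0, 0, 0]},
    {"dp": [0, 0, 0], "rotation": [0, 0, 0]},
  ],
)

```text
time_s: 25.5
ee_pos: [0.4758, 0.0579, 0.3748]
tcp_rot: [0.0, 0.644, 0.765, -0.0]
force: [0.3, -0.0, -4.7]
gripper_width: 0.0556
```

```bash
python3 -c "
from h import *
from mo import moulds
togo([.4535,.179,.105],9.7)
w=camera('wrist'); save('w8',w)
for k in moulds(w,1,.075,.004,(.3,.05),(.7,.4)): print(*k)
c=camera('scene'); save('s8',c)
for k in moulds(c,0,.075,.004,(.3,.05),(.7,.4)): print(*k)
"
```

```text
t 25.5 pos [0.4758 0.0579 0.3748] tipz 0.1758 yaw 9.88 tilt [ 4.e-04 -6.e-04 -1.e+00] F [ 0.3 -0.  -4.7] w 0.0556 j6 -0.17
dp(tool, now axes) [ 0.1232 -0.0012  0.0897] rot_z 0.0032
[324.  68.] 5029 0.4544 0.1793 0.0999 0.0563 99.6
[437. 242.] 554 0.4552 0.1796 0.0994 0.0642 100.1
```

View pics/w8.png

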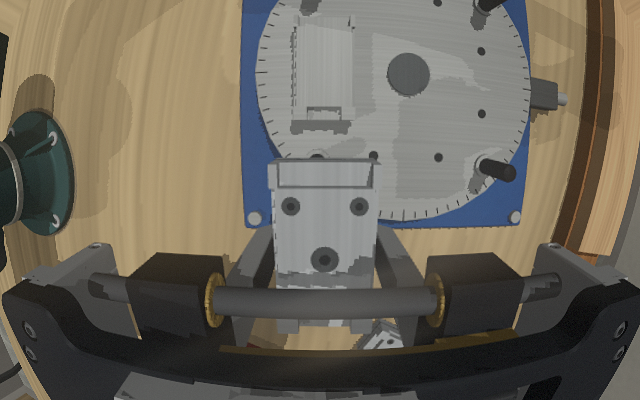

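```bash
python3 -c "
from h import *
w=camera('wrist'); o,Rm,y=st()
for u,v in [(324,260),(275,159),(380,159),(274,187),(379,187)]:
    p=onz(w,u,v,o['ee_pos'][2]-.18-.003+.015,True); print((Rm.T@(p-o['ee_pos'])).round(4))
d=Rm.T@(np.array([.4544,.1793,.3748])-o['ee_pos']);print(d)
"
```

```text
[-0.0005  0.      0.168 ]
[ 0.0522 -0.0237  0.168 ]
[0.0523 0.0271 0.168 ]
[ 0.0384 -0.0246  0.168 ]
[0.0385 0.027  0.168 ]
[ 0.12460128 -0.00116465 -0.00023509]
```

The carrier as seen by the wrist camera is at (0.4544,0.1793), 99.6°, and the held mould's sprue lies within 0.5 mm of the tool axis. Move over it and lower.

play_rows(
  motion=[
    {"dp": [0.025, -0.0002, 0], "rotation": [0, 0, 0.003]},
    {"dp": [0.025, -0.0002, 0], "rotation": [0, 0, 0]},
    {"dp": [0.025, -0.0002, 0], "rotation": [0, 0, 0]},
    {"dp": [0.025, -0.0002, 0], "rotation": [0, 0, 0]},
    {"dp": [0.0242, -0.0002, 0], "rotation": [0, 0, 0]},
    {"dp": [0, 0, 0.02], "rotation": [0, 0, 0]},
    {"dp": [0, 0, 0.02], "rotation": [0, 0, 0]},
    {"dp": [0, 0, 0.02], "rotation": [0, 0, 0]},
    {"dp": [0, 0, 0.015], "rotation": [0, 0, 0]},
    {"dp": [0, 0, 0.008], "rotation": [0, 0, 0]},
    {"dp": [0, 0, 0], "rotation": [0, 0, 0]},
    {"dp": [0, 0, 0], "rotation": [0, 0, 0]},
  ],
)

```text
time_s: 26.85
ee_pos: [0.4552, 0.1794, 0.2923]
tcp_rot: [0.0, 0.646, 0.763, 0.0]
force: [0.4, 0.4, -3.2]
gripper_width: 0.0558
```

```bash
python3 -c "
from h import *
togo([.4541,.1792,.093],9.7)
c=camera('side'); save('d9',c)
c=camera('scene'); cv2.imwrite('pics/s9.png',cv2.resize(c['frame'][195:275,380:500,::-1],None,fx=6,fy=6,interpolation=cv2.INTER_CUBIC))
"
```

```text
t 26.85 pos [0.4552 0.1794 0.2923] tipz 0.0933 yaw 9.47 tilt [ 1.1e-03  2.0e-04 -1.0e+00] F [ 0.4  0.4 -3.2] w 0.0558 j6 0.09
dp(tool, now axes) [ 0.     -0.0011  0.0193] rot_z -0.0039
```

View pics/s9.png

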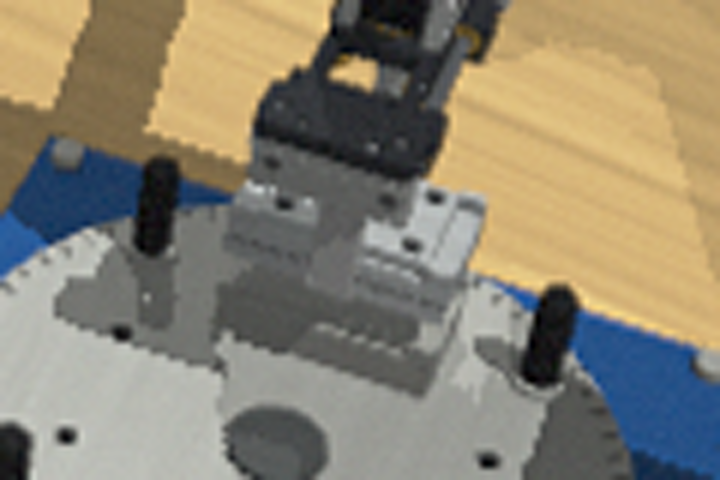

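play_rows(
  motion=[
    {"dp": [0, -0.001, 0.003], "rotation": [0, 0, -0.004]},
    {"dp": [0, 0, 0.003], "rotation": [0, 0, 0]},
    {"dp": [0, 0, 0.003], "rotation": [0, 0, 0]},
    {"dp": [0, 0, 0.002], "rotation": [0, 0, 0]},
    {"dp": [0, 0, 0], "rotation": [0, 0, 0]},
    {"dp": [0, 0, 0], "rotation": [0, 0, 0]},
  ],
)

```text
time_s: 27.55
ee_pos: [0.4536, 0.1795, 0.2806]
tcp_rot: [-0.0, 0.644, 0.765, -0.0]
force: [-0.2, -0.5, -2.6]
gripper_width: 0.0557
```

play_rows(
  motion=[
    {"dp": [0, 0, 0.002], "rotation": [0, 0, 0]},
    {"dp": [0, 0, 0.002], "rotation": [0, 0, 0]},
    {"dp": [0, 0, 0], "rotation": [0, 0, 0]},
    {"dp": [0, 0, 0], "rotation": [0, 0, 0]},
  ],
)

```text
time_s: 27.95
ee_pos: [0.4537, 0.1795, 0.2766]
tcp_rot: [-0.0, 0.645, 0.765, -0.0]
force: [0.5, 0.2, -3.3]
gripper_width: 0.0562
```

Lugs are entering freely (below 0.280). Continue.

play_rows(
  motion=[
    {"dp": [0, 0, 0.001], "rotation": [0, 0, 0]},
    {"dp": [0, 0, 0.001], "rotation": [0, 0, 0]},
    {"dp": [0, 0, 0.001], "rotation": [0, 0, 0]},
    {"dp": [0, 0, 0], "rotation": [0, 0, 0]},
    {"dp": [0, 0, 0], "rotation": [0, 0, 0]},
  ],
)

```text
time_s: 28.45
ee_pos: [0.4536, 0.1795, 0.2736]
tcp_rot: [0.0, 0.645, 0.765, -0.0]
force: [0.5, -0.4, -3.3]
gripper_width: 0.056
```

play_rows(
  motion=[
    {"dp": [0, 0, 0.001], "rotation": [0, 0, 0]},
    {"dp": [0, 0, 0.001], "rotation": [0, 0, 0]},
    {"dp": [0, 0, 0], "rotation": [0, 0, 0]},
    {"dp": [0, 0, 0], "rotation": [0, 0, 0]},
  ],
)

```text
time_s: 28.85
ee_pos: [0.4537, 0.1796, 0.273]
tcp_rot: [0.0, 0.644, 0.765, 0.0]
force: [-3.2, -0.5, 6.0]
gripper_width: 0.0557
```

Contact at 0.273, exactly the keyed height. Release, rise and back off for a look.

play_rows(
  motion=[
    {"dp": [0, 0, 0], "rotation": [0, 0, 0]},
    {"dp": [0, 0, 0], "rotation": [0, 0, 0]},
    {"dp": [0, 0, 0], "rotation": [0, 0, 0]},
    {"dp": [0, 0, -0.02], "rotation": [0, 0, 0]},
    {"dp": [0, 0, -0.04], "rotation": [0, 0, 0]},
    {"dp": [0, 0, -0.04], "rotation": [0, 0, 0]},
    {"dp": [-0.03, 0, -0.03], "rotation": [0, 0, 0]},
    {"dp": [-0.03, 0, 0], "rotation": [0, 0, 0]},
    {"dp": [-0.03, 0, 0], "rotation": [0, 0, 0]},
    {"dp": [-0.03, 0, 0], "rotation": [0, 0, 0]},
    {"dp": [0, 0, 0], "rotation": [0, 0, 0]},
  ],
  grip=0.085,
)

```text
time_s: 29.95
ee_pos: [0.4745, 0.0587, 0.4015]
tcp_rot: [0.001, 0.646, 0.763, -0.0]
force: [0.4, 0.4, 0.2]
gripper_width: 0.085
```

```bash
python3 -c "
from h import *
from mo import moulds
togo([.4358,-.2955,.2],-108.5)
w=camera('wrist'); save('w10',w)
for k in moulds(w,1,.105,.004,(.3,.05),(.7,.4)): print(*k)
c=camera('scene'); save('s10',c)
for k in moulds(c,0,.105,.004,(.3,.05),(.7,.4)): print(*k)
for k in moulds(c,0): print('bench',*k)
"
```

```text
t 29.95 pos [0.4745 0.0587 0.4015] tipz 0.2025 yaw 9.49 tilt [ 4.0e-04 -1.3e-03 -1.0e+00] F [0.4 0.4 0.2] w 0.085 j6 -0.16
dp(tool, now axes) [-0.343  -0.0965  0.0219] rot_z 2.0592
[324.  68.] 5171 0.4541 0.179 0.0995 0.0558 99.3
[439. 234.] 521 0.4554 0.1798 0.1 0.0615 99.6
bench [273. 178.] 242 0.4691 -0.4043 0.099 0.0554 178.5
bench [305. 184.] 362 0.4365 -0.2921 0.1017 0.0645 160.8
bench [304. 235.] 500 0.6184 -0.1514 0.1024 0.0619 157.7
```

View pics/w10.png

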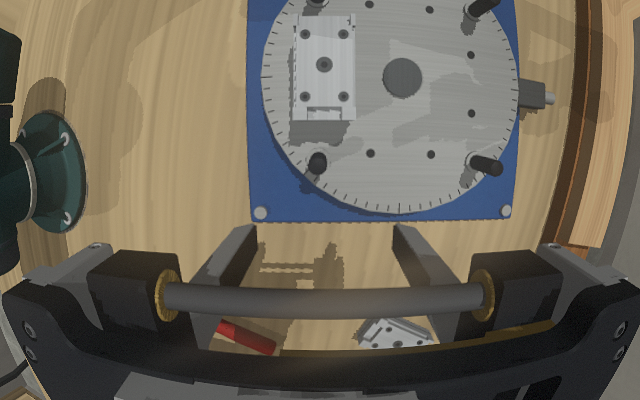

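Layer 1 seated flat at (0.4541,0.179), top at 0.105. Next, mould C.

play_rows(
  motion=[
    {"dp": [-0.0343, -0.0096, 0], "rotation": [0, 0, 0]},
    {"dp": [-0.0343, -0.0096, 0], "rotation": [0, 0, 0]},
    {"dp": [-0.0343, -0.0096, 0], "rotation": [0, 0, 0]},
    {"dp": [-0.0343, -0.0096, 0], "rotation": [0, 0, 0]},
    {"dp": [-0.0343, -0.0096, 0], "rotation": [0, 0, 0]},
    {"dp": [-0.0343, -0.0096, 0], "rotation": [0, 0, 0]},
    {"dp": [-0.0343, -0.0096, 0], "rotation": [0, 0, 0]},
    {"dp": [-0.0343, -0.0097, 0], "rotation": [0, 0, 0]},
    {"dp": [-0.0343, -0.0098, 0], "rotation": [0, 0, 0]},
    {"dp": [-0.0343, -0.0098, 0], "rotation": [0, 0, 0]},
  ],
)

```text
time_s: 31.05
ee_pos: [0.4373, -0.2934, 0.4016]
tcp_rot: [0.0, 0.644, 0.765, 0.0]
force: [0.1, -0.7, 0.2]
gripper_width: 0.0848
```

play_rows(
  motion=[
    {"dp": [0, 0, 0.001], "rotation": [0, 0, 0.1287]},
    {"dp": [0, 0, 0.001], "rotation": [0, 0, 0.1287]},
    {"dp": [0, 0, 0.001], "rotation": [0, 0, 0.1287]},
    {"dp": [0, 0, 0.001], "rotation": [0, 0, 0.1287]},
    {"dp": [0, 0, 0.001], "rotation": [0, 0, 0.1287]},
    {"dp": [0, 0, 0.001], "rotation": [0, 0, 0.1287]},
    {"dp": [0, 0, 0.001], "rotation": [0, 0, 0.1287]},
    {"dp": [0, 0, 0.001], "rotation": [0, 0, 0.1287]},
    {"dp": [0, 0, 0.001], "rotation": [0, 0, 0.1287]},
    {"dp": [0, 0, 0.001], "rotation": [0, 0, 0.1287]},
    {"dp": [0, 0, 0.001], "rotation": [0, 0, 0.1287]},
    {"dp": [0, 0, 0.001], "rotation": [0, 0, 0.1287]},
    {"dp": [0, 0, 0.001], "rotation": [0, 0, 0.1287]},
    {"dp": [0, 0, 0.001], "rotation": [0, 0, 0.1287]},
    {"dp": [0, 0, 0.001], "rotation": [0, 0, 0.1287]},
    {"dp": [0, 0, 0.001], "rotation": [0, 0, 0.1287]},
    {"dp": [0, 0, 0], "rotation": [0, 0, 0]},
    {"dp": [0, 0, 0], "rotation": [0, 0, 0]},
  ],
)

```text
time_s: 32.85
ee_pos: [0.4374, -0.2923, 0.3855]
tcp_rot: [-0.0, 0.988, -0.156, -0.0]
force: [0.9, -0.3, 0.2]
gripper_width: 0.0851
```

```bash
python3 -c "
from h import *
from mo import moulds
togo([.4358,-.2955,.024],-108.5)
w=camera('wrist'); save('w11',w)
for k in moulds(w,1): print(*k)"
```

```text
t 32.85 pos [ 0.4374 -0.2923  0.3855] tipz 0.1865 yaw -108.01 tilt [ 1.e-04  4.e-04 -1.e+00] F [ 0.9 -0.3  0.2] w 0.0851 j6 1.19
dp(tool, now axes) [-0.0006  0.0036  0.1815] rot_z 0.0086
[164.  83.] 2822 0.6165 -0.155 0.1 0.0595 158.6
[328. 189.] 3563 0.4355 -0.2952 0.1006 0.0553 161.8
[ 76. 197.] 405 0.5386 0.0446 0.1207 0.0214 1.0
[383. 272.] 171 0.3165 -0.3259 0.046 0.014 112.7
```

View pics/w11.png

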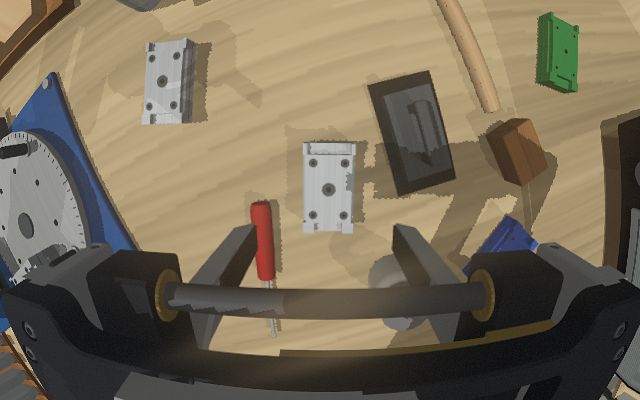

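```bash
python3 -c "
from h import *
import pickle
c,w,s=pickle.load(open('c6.pkl','rb'))
for p in [(245,88),(243,97),(180,76)]: print(onz(w,*p,.015,True))
h=np.radians(-108.3); print(np.array([.4355,-.2952])-.062*np.array([np.cos(h),np.sin(h)]))"
```

```text
[ 0.44293488 -0.21057411  0.015     ]
[ 0.44006838 -0.22286731  0.015     ]
[ 0.34461891 -0.18440228  0.015     ]
[ 0.45496753 -0.23633562]
```

Screwdriver end (0.44,−0.22) clears the finger back (y≈−0.243). Descend with a slightly smaller opening.

play_rows(
  motion=[
    {"dp": [-0.0006, 0.0034, 0.02], "rotation": [0, 0, 0.005]},
    {"dp": [0, 0, 0.03], "rotation": [0, 0, 0]},
    {"dp": [0, 0, 0.03], "rotation": [0, 0, 0]},
    {"dp": [0, 0, 0.03], "rotation": [0, 0, 0]},
    {"dp": [0, 0, 0.03], "rotation": [0, 0, 0]},
    {"dp": [0, 0, 0.02], "rotation": [0, 0, 0]},
    {"dp": [0, 0, 0.01], "rotation": [0, 0, 0]},
    {"dp": [0, 0, 0.008], "rotation": [0, 0, 0]},
    {"dp": [0, 0, 0.002], "rotation": [0, 0, 0]},
    {"dp": [0, 0, 0], "rotation": [0, 0, 0]},
    {"dp": [0, 0, 0], "rotation": [0, 0, 0]},
  ],
  grip=0.076,
)

```text
time_s: 34.0
ee_pos: [0.4357, -0.2965, 0.2069]
tcp_rot: [0.001, 0.987, -0.161, 0.001]
force: [-0.2, -0.6, -0.2]
gripper_width: 0.0757
```

play_rows(
  motion=[
    {"dp": [0, 0, 0], "rotation": [0, 0, 0]},
    {"dp": [0, 0, 0], "rotation": [0, 0, 0]},
    {"dp": [0, 0, 0], "rotation": [0, 0, 0]},
    {"dp": [0, 0, 0], "rotation": [0, 0, 0]},
    {"dp": [0, 0, 0], "rotation": [0, 0, 0]},
  ],
  grip=0.045,
)

```text
time_s: 34.5
ee_pos: [0.4354, -0.2962, 0.2061]
tcp_rot: [0.0, 0.987, -0.161, 0.0]
force: [-0.2, 0.5, 2.6]
gripper_width: 0.0556
```

```bash
python3 -c "
from h import *
togo([.4358,-.2955,.024],-108.5)"
```

```text
t 34.5 pos [ 0.4354 -0.2962  0.2061] tipz 0.0071 yaw -108.53 tilt [ 7.e-04 -2.e-04 -1.e+00] F [-0.2  0.5  2.6] w 0.0556 j6 1.19
dp(tool, now axes) [ 0.0002 -0.0008  0.0021] rot_z -0.0006
```

play_rows(
  motion=[
    {"dp": [0, 0, -0.01], "rotation": [0, 0, 0]},
    {"dp": [0, 0, -0.03], "rotation": [0, 0, 0]},
    {"dp": [0, 0, -0.04], "rotation": [0, 0, 0]},
    {"dp": [0, 0, -0.04], "rotation": [0, 0, -0.129]},
    {"dp": [0, 0, -0.04], "rotation": [0, 0, -0.129]},
    {"dp": [0, 0, -0.03], "rotation": [0, 0, -0.129]},
    {"dp": [0, 0, 0], "rotation": [0, 0, -0.129]},
    {"dp": [0, 0, 0], "rotation": [0, 0, -0.129]},
    {"dp": [0, 0, 0], "rotation": [0, 0, -0.129]},
    {"dp": [0, 0, 0], "rotation": [0, 0, -0.129]},
    {"dp": [0, 0, 0], "rotation": [0, 0, -0.129]},
    {"dp": [0, 0, 0], "rotation": [0, 0, -0.129]},
    {"dp": [0, 0, 0], "rotation": [0, 0, -0.129]},
    {"dp": [0, 0, 0], "rotation": [0, 0, -0.129]},
    {"dp": [0, 0, 0], "rotation": [0, 0, -0.129]},
    {"dp": [0, 0, 0], "rotation": [0, 0, -0.129]},
    {"dp": [0, 0, 0], "rotation": [0, 0, -0.129]},
    {"dp": [0, 0, 0], "rotation": [0, 0, -0.129]},
    {"dp": [0, 0, 0], "rotation": [0, 0, -0.128]},
  ],
)

```text
time_s: 36.4
ee_pos: [0.435, -0.296, 0.3948]
tcp_rot: [-0.001, 0.643, 0.766, -0.0]
force: [-0.3, 0.5, -3.6]
gripper_width: 0.056
```

```bash
python3 -c "
from h import *
togo([.4758,.0579,.2],9.7)"
```

```text
t 36.4 pos [ 0.435  -0.296   0.3948] tipz 0.1958 yaw 9.98 tilt [-0.0018  0.0014 -1.    ] F [-0.3  0.5 -3.6] w 0.056 j6 -0.88
dp(tool, now axes) [0.3415 0.1015 0.0152] rot_z 0.0048
```

play_rows(
  motion=[
    {"dp": [0.031, 0.0092, 0], "rotation": [0, 0, 0.004]},
    {"dp": [0.031, 0.0092, 0], "rotation": [0, 0, 0]},
    {"dp": [0.031, 0.0092, 0], "rotation": [0, 0, 0]},
    {"dp": [0.031, 0.0092, 0], "rotation": [0, 0, 0]},
    {"dp": [0.031, 0.0092, 0], "rotation": [0, 0, 0]},
    {"dp": [0.031, 0.0092, 0], "rotation": [0, 0, 0]},
    {"dp": [0.031, 0.0092, 0], "rotation": [0, 0, 0]},
    {"dp": [0.031, 0.0092, 0], "rotation": [0, 0, 0]},
    {"dp": [0.031, 0.0092, 0], "rotation": [0, 0, 0]},
    {"dp": [0.031, 0.0092, 0], "rotation": [0, 0, 0]},
    {"dp": [0.031, 0.0092, 0], "rotation": [0, 0, 0]},
    {"dp": [0, 0, 0], "rotation": [0, 0, 0]},
    {"dp": [0, 0, 0], "rotation": [0, 0, 0]},
  ],
)

```text
time_s: 37.7
ee_pos: [0.4787, 0.0573, 0.3951]
tcp_rot: [-0.0, 0.646, 0.763, -0.001]
force: [-0.2, -0.8, -2.7]
gripper_width: 0.056
```

```bash
python3 -c "
from h import *
from mo import moulds
togo([.4541,.179,.13],9.5)
w=camera('wrist'); save('w12',w); o,Rm,y=st()
for k in moulds(w,1,.105,.004,(.3,.05),(.7,.4)): print(*k)
# sprue: darkest blob near centre of held mould
f=w['frame'].max(-1)[225:285,290:360]; m=(f<75).astype(np.uint8)
n,l,s,ce=cv2.connectedComponentsWithStats(m)
for i in range(1,n):
    if s[i,4]>40:
        u,v=ce[i]+[290,225]; p=onz(w,u,v,o['ee_pos'][2]-.18-.004+.015,True); print(s[i],(u,v),(Rm.T@(p-o['ee_pos'])).round(4))
"
```

```text
t 37.7 pos [0.4787 0.0573 0.3951] tipz 0.1961 yaw 9.54 tilt [-1.7e-03 -9.0e-04 -1.0e+00] F [-0.2 -0.8 -2.7] w 0.056 j6 -0.16
dp(tool, now axes) [ 0.1242 -0.004   0.085 ] rot_z 0.0007
[320.  65.] 5415 0.4544 0.1791 0.1002 0.0564 99.9
[ 28  29  14  11 117] (np.float64(324.1025641025641), np.float64(259.0769230769231)) [2.00e-04 1.00e-04 1.69e-01]
```

View pics/w12.png

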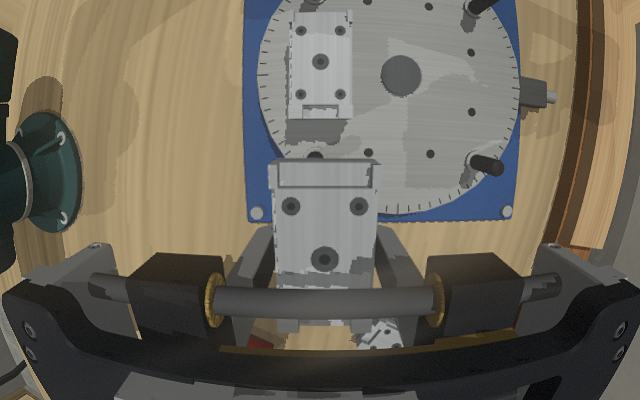

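play_rows(
  motion=[
    {"dp": [0.0248, -0.0008, 0], "rotation": [0, 0, 0]},
    {"dp": [0.0248, -0.0008, 0], "rotation": [0, 0, 0]},
    {"dp": [0.0248, -0.0008, 0], "rotation": [0, 0, 0]},
    {"dp": [0.0248, -0.0008, 0], "rotation": [0, 0, 0]},
    {"dp": [0.025, -0.0008, 0], "rotation": [0, 0, 0]},
    {"dp": [0, 0, 0.02], "rotation": [0, 0, 0]},
    {"dp": [0, 0, 0.02], "rotation": [0, 0, 0]},
    {"dp": [0, 0, 0.018], "rotation": [0, 0, 0]},
    {"dp": [0, 0, 0.01], "rotation": [0, 0, 0]},
    {"dp": [0, 0, 0.006], "rotation": [0, 0, 0]},
    {"dp": [0, 0, 0], "rotation": [0, 0, 0]},
    {"dp": [0, 0, 0], "rotation": [0, 0, 0]},
  ],
)

```text
time_s: 38.95
ee_pos: [0.455, 0.1784, 0.3225]
tcp_rot: [0.0, 0.647, 0.763, 0.001]
force: [0.3, 1.2, -4.0]
gripper_width: 0.0554
```

```bash
python3 -c "
from h import *
togo([.4541,.179,.124],9.6)
"
```

```text
t 38.95 pos [0.455  0.1784 0.3225] tipz 0.1235 yaw 9.41 tilt [ 1.5e-03  3.0e-04 -1.0e+00] F [ 0.3  1.2 -4. ] w 0.0554 j6 0.09
dp(tool, now axes) [ 0.0007 -0.0008  0.0185] rot_z -0.0033
```

play_rows(
  motion=[
    {"dp": [0.0007, -0.0008, 0.004], "rotation": [0, 0, -0.003]},
    {"dp": [0, 0, 0.003], "rotation": [0, 0, 0]},
    {"dp": [0, 0, 0.002], "rotation": [0, 0, 0]},
    {"dp": [0, 0, 0.002], "rotation": [0, 0, 0]},
    {"dp": [0, 0, 0.002], "rotation": [0, 0, 0]},
    {"dp": [0, 0, 0], "rotation": [0, 0, 0]},
  ],
)

```text
time_s: 39.55
ee_pos: [0.4537, 0.1792, 0.3083]
tcp_rot: [-0.0, 0.645, 0.764, -0.0]
force: [-0.4, 0.6, -3.2]
gripper_width: 0.0555
```

play_rows(
  motion=[
    {"dp": [0, 0, 0.001], "rotation": [0, 0, 0]},
    {"dp": [0, 0, 0.001], "rotation": [0, 0, 0]},
    {"dp": [0, 0, 0.001], "rotation": [0, 0, 0]},
    {"dp": [0, 0, 0], "rotation": [0, 0, 0]},
    {"dp": [0, 0, 0], "rotation": [0, 0, 0]},
  ],
)

```text
time_s: 40.05
ee_pos: [0.4538, 0.1792, 0.3057]
tcp_rot: [0.0, 0.645, 0.764, 0.0]
force: [0.3, 0.3, -3.7]
gripper_width: 0.0555
```

play_rows(
  motion=[
    {"dp": [0, 0, 0.001], "rotation": [0, 0, 0]},
    {"dp": [0, 0, 0.001], "rotation": [0, 0, 0]},
    {"dp": [0, 0, 0], "rotation": [0, 0, 0]},
    {"dp": [0, 0, 0], "rotation": [0, 0, 0]},
  ],
)

```text
time_s: 40.45
ee_pos: [0.4538, 0.1792, 0.3041]
tcp_rot: [0.0, 0.645, 0.764, 0.0]
force: [-1.1, -0.3, -0.5]
gripper_width: 0.0559
```

Home at 0.304. Release and back off.

play_rows(
  motion=[
    {"dp": [0, 0, 0], "rotation": [0, 0, 0]},
    {"dp": [0, 0, 0], "rotation": [0, 0, 0]},
    {"dp": [0, 0, 0], "rotation": [0, 0, 0]},
    {"dp": [0, 0, -0.02], "rotation": [0, 0, 0]},
    {"dp": [0, 0, -0.04], "rotation": [0, 0, 0]},
    {"dp": [0, 0, -0.04], "rotation": [0, 0, 0]},
    {"dp": [-0.03, 0, -0.01], "rotation": [0, 0, 0]},
    {"dp": [-0.03, 0, 0], "rotation": [0, 0, 0]},
    {"dp": [-0.03, 0, 0], "rotation": [0, 0, 0]},
    {"dp": [-0.03, 0, 0], "rotation": [0, 0, 0]},
    {"dp": [0, 0, 0], "rotation": [0, 0, 0]},
  ],
  grip=0.085,
)

```text
time_s: 41.55
ee_pos: [0.4742, 0.0584, 0.4139]
tcp_rot: [0.001, 0.647, 0.762, -0.0]
force: [0.1, 0.9, 0.2]
gripper_width: 0.0851
```

```bash
python3 -c "
from h import *
from mo import moulds
togo([.6167,-.1545,.2],-111.2)
w=camera('wrist'); save('w13',w)
for k in moulds(w,1,.135,.004,(.3,.05),(.7,.4)): print(*k)
c=camera('scene'); save('s13',c)
for k in moulds(c,0,.135,.004,(.3,.05),(.7,.4)): print(*k)
for k in moulds(c,0): print('bench',*k)
"
```

```text
t 41.55 pos [0.4742 0.0584 0.4139] tipz 0.2149 yaw 9.36 tilt [ 9.0e-04 -1.3e-03 -1.0e+00] F [0.1 0.9 0.2] w 0.0851 j6 -0.16
dp(tool, now axes) [-0.2332  0.1059  0.0343] rot_z 2.1041
[324.  65.] 5863 0.4543 0.1788 0.1001 0.0564 99.7
[440. 226.] 556 0.4553 0.1795 0.0995 0.0618 99.0
bench [272. 178.] 243 0.4686 -0.3995 0.1001 0.0555 168.8
bench [304. 235.] 506 0.6188 -0.1515 0.103 0.0634 158.7
```

View pics/s13.png

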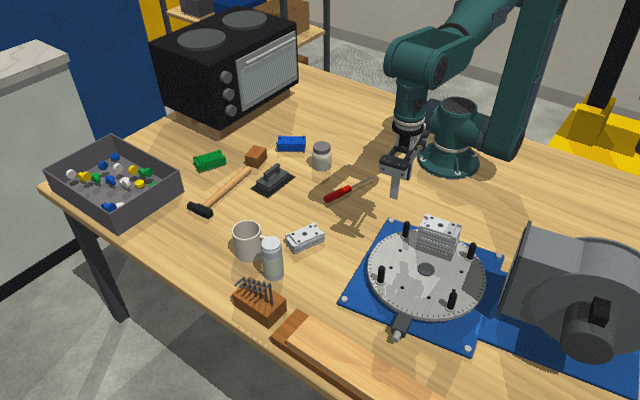

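Two layers seated (top 0.135 at (0.4543,0.1788)). Last visible mould is A at (0.6167,−0.1545), unchanged.

play_rows(
  motion=[
    {"dp": [-0.0292, 0.0132, 0], "rotation": [0, 0, 0]},
    {"dp": [-0.0292, 0.0132, 0], "rotation": [0, 0, 0]},
    {"dp": [-0.0292, 0.0132, 0], "rotation": [0, 0, 0]},
    {"dp": [-0.0292, 0.0132, 0], "rotation": [0, 0, 0]},
    {"dp": [-0.0292, 0.0132, 0], "rotation": [0, 0, 0]},
    {"dp": [-0.0292, 0.0133, 0], "rotation": [0, 0, 0]},
    {"dp": [-0.0292, 0.0133, 0], "rotation": [0, 0, 0]},
    {"dp": [-0.0292, 0.0133, 0], "rotation": [0, 0, 0]},
  ],
)

```text
time_s: 42.45
ee_pos: [0.6183, -0.1511, 0.4136]
tcp_rot: [-0.0, 0.645, 0.765, 0.0]
force: [0.6, 0.0, 0.5]
gripper_width: 0.0848
```

play_rows(
  motion=[
    {"dp": [0, 0, 0.001], "rotation": [0, 0, 0.1315]},
    {"dp": [0, 0, 0.001], "rotation": [0, 0, 0.1315]},
    {"dp": [0, 0, 0.001], "rotation": [0, 0, 0.1315]},
    {"dp": [0, 0, 0.001], "rotation": [0, 0, 0.1315]},
    {"dp": [0, 0, 0.001], "rotation": [0, 0, 0.1315]},
    {"dp": [0, 0, 0.001], "rotation": [0, 0, 0.1315]},
    {"dp": [0, 0, 0.001], "rotation": [0, 0, 0.1315]},
    {"dp": [0, 0, 0.001], "rotation": [0, 0, 0.1315]},
    {"dp": [0, 0, 0.001], "rotation": [0, 0, 0.1315]},
    {"dp": [0, 0, 0.001], "rotation": [0, 0, 0.1315]},
    {"dp": [0, 0, 0.001], "rotation": [0, 0, 0.1315]},
    {"dp": [0, 0, 0.001], "rotation": [0, 0, 0.1315]},
    {"dp": [0, 0, 0.001], "rotation": [0, 0, 0.1315]},
    {"dp": [0, 0, 0.001], "rotation": [0, 0, 0.1315]},
    {"dp": [0, 0, 0.001], "rotation": [0, 0, 0.1315]},
    {"dp": [0, 0, 0.001], "rotation": [0, 0, 0.1315]},
    {"dp": [0, 0, 0], "rotation": [0, 0, 0]},
    {"dp": [0, 0, 0], "rotation": [0, 0, 0]},
  ],
)

```text
time_s: 44.25
ee_pos: [0.6175, -0.1506, 0.3977]
tcp_rot: [-0.0, 0.984, -0.18, -0.0]
force: [1.0, 0.2, -0.4]
gripper_width: 0.0851
```

```bash
python3 -c "
from h import *
from mo import moulds
togo([.6167,-.1545,.025],-111.2)
w=camera('wrist'); save('w14',w)
for k in moulds(w,1): print(*k)"
```

```text
t 44.25 pos [ 0.6175 -0.1506  0.3977] tipz 0.1987 yaw -110.7 tilt [ 0.e+00  3.e-04 -1.e+00] F [ 1.   0.2 -0.4] w 0.0851 j6 1.6
dp(tool, now axes) [0.0006 0.004  0.1927] rot_z 0.0088
[406.  50.] 100 0.7302 -0.2885 0.0419 0.0092 158.3
[327. 185.] 3365 0.6172 -0.1536 0.1004 0.0557 158.9
```

View pics/w14.png

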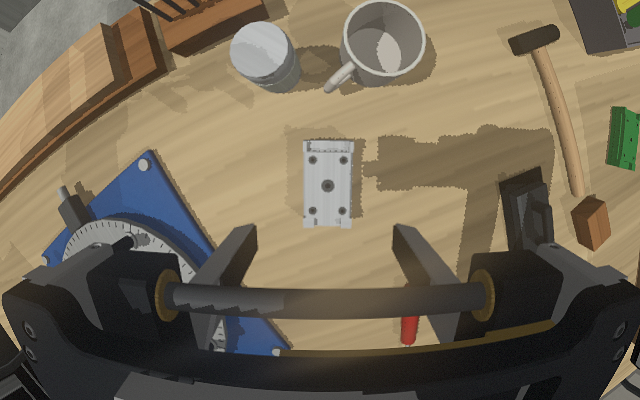

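play_rows(
  motion=[
    {"dp": [0.0007, 0.0031, 0.03], "rotation": [0, 0, 0.006]},
    {"dp": [0, 0, 0.03], "rotation": [0, 0, 0]},
    {"dp": [0, 0, 0.03], "rotation": [0, 0, 0]},
    {"dp": [0, 0, 0.03], "rotation": [0, 0, 0]},
    {"dp": [0, 0, 0.03], "rotation": [0, 0, 0]},
    {"dp": [0, 0, 0.02], "rotation": [0, 0, 0]},
    {"dp": [0, 0, 0.01], "rotation": [0, 0, 0]},
    {"dp": [0, 0, 0.008], "rotation": [0, 0, 0]},
    {"dp": [0, 0, 0.003], "rotation": [0, 0, 0]},
    {"dp": [0, 0, 0], "rotation": [0, 0, 0]},
    {"dp": [0, 0, 0], "rotation": [0, 0, 0]},
  ],
  grip=0.08,
)

```text
time_s: 45.4
ee_pos: [0.6173, -0.155, 0.2081]
tcp_rot: [0.0, 0.983, -0.185, 0.001]
force: [0.2, 0.2, 0.8]
gripper_width: 0.0796
```

play_rows(
  motion=[
    {"dp": [0, 0, 0], "rotation": [0, 0, 0]},
    {"dp": [0, 0, 0], "rotation": [0, 0, 0]},
    {"dp": [0, 0, 0], "rotation": [0, 0, 0]},
    {"dp": [0, 0, 0], "rotation": [0, 0, 0]},
    {"dp": [0, 0, 0], "rotation": [0, 0, 0]},
  ],
  grip=0.045,
)

```text
time_s: 45.9
ee_pos: [0.6169, -0.1547, 0.2071]
tcp_rot: [-0.0, 0.983, -0.185, 0.0]
force: [0.8, 0.6, 0.8]
gripper_width: 0.0558
```

```bash
python3 -c "
from h import *
togo([.6172,-.1538,.025],-111.1)"
```

```text
t 45.9 pos [ 0.6169 -0.1547  0.2071] tipz 0.0081 yaw -111.27 tilt [ 8.e-04  3.e-04 -1.e+00] F [0.8 0.6 0.8] w 0.0558 j6 1.61
dp(tool, now axes) [-0.0001 -0.0009  0.0021] rot_z -0.003
```

play_rows(
  motion=[
    {"dp": [0, 0, -0.01], "rotation": [0, 0, 0]},
    {"dp": [0, 0, -0.03], "rotation": [0, 0, 0]},
    {"dp": [0, 0, -0.04], "rotation": [0, 0, 0]},
    {"dp": [0, 0, -0.04], "rotation": [0, 0, -0.132]},
    {"dp": [0, 0, -0.04], "rotation": [0, 0, -0.132]},
    {"dp": [0, 0, -0.04], "rotation": [0, 0, -0.132]},
    {"dp": [0, 0, -0.02], "rotation": [0, 0, -0.132]},
    {"dp": [0, 0, 0], "rotation": [0, 0, -0.132]},
    {"dp": [0, 0, 0], "rotation": [0, 0, -0.132]},
    {"dp": [0, 0, 0], "rotation": [0, 0, -0.132]},
    {"dp": [0, 0, 0], "rotation": [0, 0, -0.132]},
    {"dp": [0, 0, 0], "rotation": [0, 0, -0.132]},
    {"dp": [0, 0, 0], "rotation": [0, 0, -0.132]},
    {"dp": [0, 0, 0], "rotation": [0, 0, -0.132]},
    {"dp": [0, 0, 0], "rotation": [0, 0, -0.132]},
    {"dp": [0, 0, 0], "rotation": [0, 0, -0.131]},
    {"dp": [0, 0, 0], "rotation": [0, 0, -0.131]},
    {"dp": [0, 0, 0], "rotation": [0, 0, -0.131]},
    {"dp": [0, 0, 0], "rotation": [0, 0, -0.131]},
    {"dp": [0, 0, 0], "rotation": [0, 0, 0]},
  ],
)

```text
time_s: 47.9
ee_pos: [0.6166, -0.1549, 0.4257]
tcp_rot: [-0.001, 0.646, 0.763, -0.001]
force: [-0.0, -0.2, -4.9]
gripper_width: 0.0558
```

```bash
python3 -c "
from h import *
togo([.4758,.0579,.23],9.6)"
```

```text
t 47.9 pos [ 0.6166 -0.1549  0.4257] tipz 0.2267 yaw 9.47 tilt [-2.4e-03  5.0e-04 -1.0e+00] F [-0.  -0.2 -4.9] w 0.0558 j6 -0.5
dp(tool, now axes) [ 0.2331 -0.1038  0.0161] rot_z -0.0022
```

play_rows(
  motion=[
    {"dp": [0.0291, -0.013, 0], "rotation": [0, 0, -0.002]},
    {"dp": [0.0291, -0.013, 0], "rotation": [0, 0, 0]},
    {"dp": [0.0291, -0.013, 0], "rotation": [0, 0, 0]},
    {"dp": [0.0291, -0.013, 0], "rotation": [0, 0, 0]},
    {"dp": [0.0291, -0.013, 0], "rotation": [0, 0, 0]},
    {"dp": [0.0291, -0.013, 0], "rotation": [0, 0, 0]},
    {"dp": [0.0291, -0.013, 0], "rotation": [0, 0, 0]},
    {"dp": [0.0291, -0.013, 0], "rotation": [0, 0, 0]},
    {"dp": [0, 0, 0], "rotation": [0, 0, 0]},
    {"dp": [0, 0, 0], "rotation": [0, 0, 0]},
  ],
)

```text
time_s: 48.9
ee_pos: [0.475, 0.0577, 0.4268]
tcp_rot: [0.0, 0.646, 0.764, -0.0]
force: [0.2, -0.1, -4.0]
gripper_width: 0.0557
```

```bash
python3 -c "
from h import *
from mo import moulds
togo([.4541,.179,.155],9.6)
w=camera('wrist'); save('w15',w); o,Rm,y=st()
for k in moulds(w,1,.135,.004,(.3,.05),(.7,.4)): print(*k)
f=w['frame'].max(-1)[225:285,290:360]; m=(f<75).astype(np.uint8)
n,l,s,ce=cv2.connectedComponentsWithStats(m)
for i in range(1,n):
    if s[i,4]>40:
        u,v=ce[i]+[290,225]; p=onz(w,u,v,o['ee_pos'][2]-.18-.005+.015,True); print(s[i],(u,v),(Rm.T@(p-o['ee_pos'])).round(4))
"
```

```text
t 48.9 pos [0.475  0.0577 0.4268] tipz 0.2278 yaw 9.57 tilt [ 5.e-04 -8.e-04 -1.e+00] F [ 0.2 -0.1 -4. ] w 0.0557 j6 -0.16
dp(tool, now axes) [ 0.1232 -0.0005  0.0917] rot_z -0.0006
[324.  67.] 5296 0.454 0.1786 0.0991 0.0557 99.3
[ 28  28  13  12 118] (np.float64(324.1694915254237), np.float64(258.06779661016947)) [ 1.0e-04 -1.0e-04  1.7e-01]
```

View pics/w15.png

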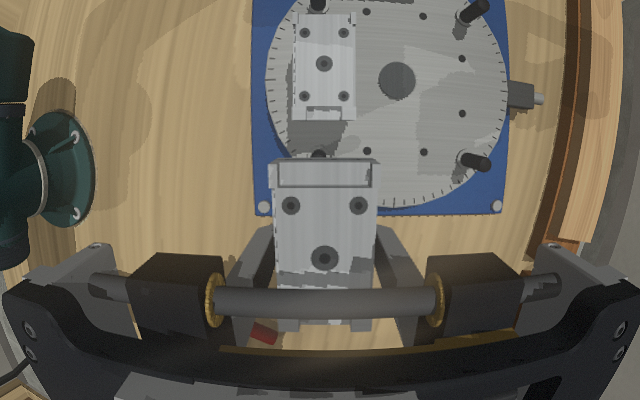

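play_rows(
  motion=[
    {"dp": [0.0247, -0.0002, 0], "rotation": [0, 0, 0]},
    {"dp": [0.0247, -0.0002, 0], "rotation": [0, 0, 0]},
    {"dp": [0.0247, -0.0002, 0], "rotation": [0, 0, 0]},
    {"dp": [0.0246, -0.0002, 0], "rotation": [0, 0, 0]},
    {"dp": [0.0246, -0.0002, 0], "rotation": [0, 0, 0]},
    {"dp": [0, 0, 0.02], "rotation": [0, 0, 0]},
    {"dp": [0, 0, 0.02], "rotation": [0, 0, 0]},
    {"dp": [0, 0, 0.018], "rotation": [0, 0, 0]},
    {"dp": [0, 0, 0.01], "rotation": [0, 0, 0]},
    {"dp": [0, 0, 0.008], "rotation": [0, 0, 0]},
    {"dp": [0, 0, 0], "rotation": [0, 0, 0]},
    {"dp": [0, 0, 0], "rotation": [0, 0, 0]},
  ],
)

```text
time_s: 50.15
ee_pos: [0.4543, 0.1786, 0.3513]
tcp_rot: [0.0, 0.646, 0.764, 0.0]
force: [-0.4, 0.3, -5.0]
gripper_width: 0.0556
```

```bash
python3 -c "
from h import *
togo([.4539,.1788,.155],9.6)
"
```

```text
t 50.15 pos [0.4543 0.1786 0.3513] tipz 0.1523 yaw 9.57 tilt [ 1.1e-03  2.0e-04 -1.0e+00] F [-0.4  0.3 -5. ] w 0.0556 j6 0.09
dp(tool, now axes) [ 0.0003 -0.0003  0.0163] rot_z -0.0005
```

play_rows(
  motion=[
    {"dp": [0.0002, -0.0003, 0.004], "rotation": [0, 0, 0]},
    {"dp": [0, 0, 0.003], "rotation": [0, 0, 0]},
    {"dp": [0, 0, 0.002], "rotation": [0, 0, 0]},
    {"dp": [0, 0, 0.002], "rotation": [0, 0, 0]},
    {"dp": [0, 0, 0.001], "rotation": [0, 0, 0]},
    {"dp": [0, 0, 0], "rotation": [0, 0, 0]},
    {"dp": [0, 0, 0], "rotation": [0, 0, 0]},
  ],
)

```text
time_s: 50.85
ee_pos: [0.4535, 0.1789, 0.3387]
tcp_rot: [0.0, 0.645, 0.764, 0.0]
force: [-0.1, 0.7, -4.2]
gripper_width: 0.056
```

play_rows(
  motion=[
    {"dp": [0, 0, 0.001], "rotation": [0, 0, 0]},
    {"dp": [0, 0, 0.001], "rotation": [0, 0, 0]},
    {"dp": [0, 0, 0.001], "rotation": [0, 0, 0]},
    {"dp": [0, 0, 0], "rotation": [0, 0, 0]},
    {"dp": [0, 0, 0], "rotation": [0, 0, 0]},
  ],
)

```text
time_s: 51.35
ee_pos: [0.4535, 0.1789, 0.3356]
tcp_rot: [-0.0, 0.645, 0.764, -0.0]
force: [-1.3, 0.3, -3.2]
gripper_width: 0.0558
```

play_rows(
  motion=[
    {"dp": [0, 0, 0.001], "rotation": [0, 0, 0]},
    {"dp": [0, 0, 0], "rotation": [0, 0, 0]},
    {"dp": [0, 0, 0], "rotation": [0, 0, 0]},
  ],
)

```text
time_s: 51.65
ee_pos: [0.4536, 0.1789, 0.335]
tcp_rot: [0.0, 0.645, 0.764, 0.0]
force: [0.2, -0.4, -1.7]
gripper_width: 0.0554
```

play_rows(
  motion=[
    {"dp": [0, 0, 0], "rotation": [0, 0, 0]},
    {"dp": [0, 0, 0], "rotation": [0, 0, 0]},
    {"dp": [0, 0, 0], "rotation": [0, 0, 0]},
    {"dp": [0, 0, -0.02], "rotation": [0, 0, 0]},
    {"dp": [0, 0, -0.04], "rotation": [0, 0, 0]},
    {"dp": [0, 0, -0.04], "rotation": [0, 0, 0]},
    {"dp": [-0.03, 0, -0.01], "rotation": [0, 0, 0]},
    {"dp": [-0.03, 0, 0], "rotation": [0, 0, 0]},
    {"dp": [-0.03, 0, 0], "rotation": [0, 0, 0]},
    {"dp": [-0.03, 0, 0], "rotation": [0, 0, 0]},
    {"dp": [0, 0, 0], "rotation": [0, 0, 0]},
  ],
  grip=0.085,
)

```text
time_s: 52.75
ee_pos: [0.474, 0.0581, 0.445]
tcp_rot: [0.001, 0.647, 0.762, -0.0]
force: [0.9, 0.7, 0.2]
gripper_width: 0.0851
```

```bash
python3 -c "
from h import *
from mo import moulds
import pickle
togo([.464,-.411,.2],-90)
w=camera('wrist'); save('w16',w)
for k in moulds(w,1,.165,.004,(.3,.05),(.7,.4)): print(*k)
c=camera('scene'); save('s16',c)
for k in moulds(c,0,.165,.004,(.3,.05),(.7,.4)): print(*k)
for k in moulds(c,0): print('bench',*k)
d=camera('side'); save('d16',d)
pickle.dump((c,w,d),open('c16.pkl','wb'))
"
```

```text
t 52.75 pos [0.474  0.0581 0.445 ] tipz 0.246 yaw 9.35 tilt [ 9.0e-04 -1.3e-03 -1.0e+00] F [0.9 0.7 0.2] w 0.0851 j6 -0.16
dp(tool, now axes) [-0.4611 -0.0861  0.0656] rot_z 1.734
[324.  65.] 5782 0.4541 0.1785 0.1002 0.0566 99.7
[442. 218.] 535 0.4569 0.1792 0.0992 0.0645 99.4
bench [272. 178.] 247 0.4711 -0.405 0.0991 0.0556 0.3
```

View pics/w16.png

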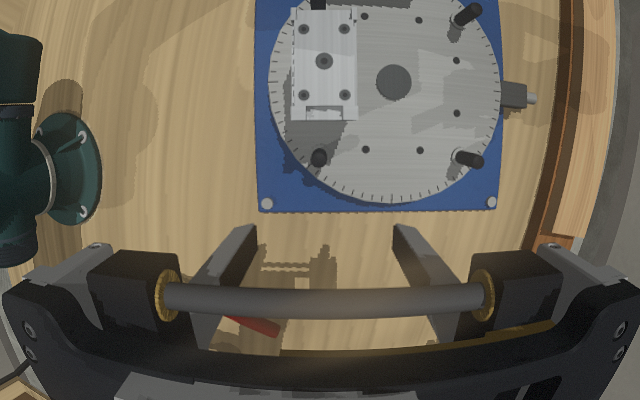

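View pics/s16.png

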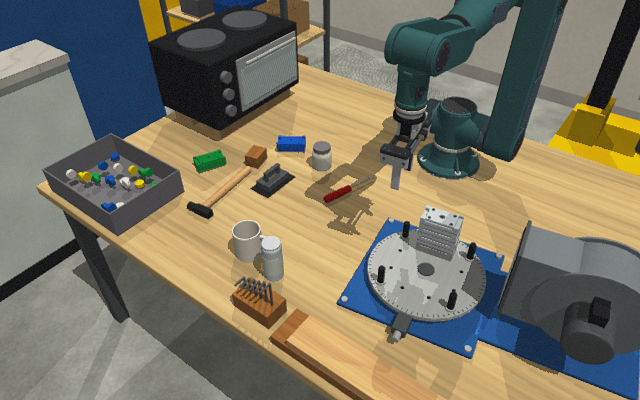

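View pics/d16.png

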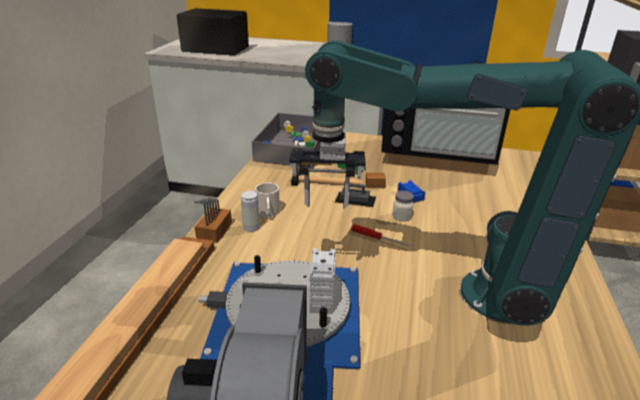

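Three layers are seated, top 0.165 at (0.4541,0.1785), 99.7°. Neither picture shows another silver mould. Now the weight.

play_rows(
  motion=[
    {"dp": [-0.0385, -0.0072, 0], "rotation": [0, 0, 0]},
    {"dp": [-0.0385, -0.0072, 0], "rotation": [0, 0, 0]},
    {"dp": [-0.0385, -0.0072, 0], "rotation": [0, 0, 0]},
    {"dp": [-0.0385, -0.0072, 0], "rotation": [0, 0, 0]},
    {"dp": [-0.0385, -0.0072, 0], "rotation": [0, 0, 0]},
    {"dp": [-0.0385, -0.0072, 0], "rotation": [0, 0, 0]},
    {"dp": [-0.0385, -0.0072, 0], "rotation": [0, 0, 0]},
    {"dp": [-0.0385, -0.0072, 0], "rotation": [0, 0, 0]},
    {"dp": [-0.0385, -0.0072, 0], "rotation": [0, 0, 0]},
    {"dp": [-0.0385, -0.0072, 0], "rotation": [0, 0, 0]},
    {"dp": [-0.0385, -0.0072, 0], "rotation": [0, 0, 0]},
    {"dp": [-0.0385, -0.0072, 0], "rotation": [0, 0, 0]},
  ],
)

```text
time_s: 54.1
ee_pos: [0.4664, -0.4096, 0.4447]
tcp_rot: [0.0, 0.645, 0.765, 0.0]
force: [0.8, 0.9, -0.9]
gripper_width: 0.085
```

play_rows(
  motion=[
    {"dp": [0, 0, 0.004], "rotation": [0, 0, 0.124]},
    {"dp": [0, 0, 0.004], "rotation": [0, 0, 0.124]},
    {"dp": [0, 0, 0.004], "rotation": [0, 0, 0.124]},
    {"dp": [0, 0, 0.004], "rotation": [0, 0, 0.124]},
    {"dp": [0, 0, 0.004], "rotation": [0, 0, 0.124]},
    {"dp": [0, 0, 0.004], "rotation": [0, 0, 0.124]},
    {"dp": [0, 0, 0.004], "rotation": [0, 0, 0.124]},
    {"dp": [0, 0, 0.004], "rotation": [0, 0, 0.124]},
    {"dp": [0, 0, 0.004], "rotation": [0, 0, 0.124]},
    {"dp": [0, 0, 0.004], "rotation": [0, 0, 0.124]},
    {"dp": [0, 0, 0.004], "rotation": [0, 0, 0.124]},
    {"dp": [0, 0, 0.004], "rotation": [0, 0, 0.124]},
    {"dp": [0, 0, 0.004], "rotation": [0, 0, 0.124]},
    {"dp": [0, 0, 0.004], "rotation": [0, 0, 0.122]},
    {"dp": [0, 0, 0], "rotation": [0, 0, 0]},
    {"dp": [0, 0, 0], "rotation": [0, 0, 0]},
  ],
  grip=0.05,
)

```text
time_s: 55.7
ee_pos: [0.4663, -0.4085, 0.3887]
tcp_rot: [-0.0, 1.0, 0.004, 0.0]
force: [0.4, 0.0, -0.3]
gripper_width: 0.05
```

```bash
python3 -c "
from h import *
togo([.4647,-.4116,.06],-90)
w=camera('wrist'); save('w17',w)
P=cloud(w,True); Z=P[...,2]
for z in (.065,.030):
    m=(abs(Z-z)<.003)&(np.hypot(P[...,0]-.465,P[...,1]+.41)<.07); m=m.astype(np.uint8); n,l,s,ce=cv2.connectedComponentsWithStats(m); k=1+np.argmax(s[1:,4])
    q=np.array([onz(w,u,v,z,True)[:2] for v,u in np.argwhere((l==k) if z>.05 else m>0)],np.float32); print(z,len(q),cv2.minAreaRect(q))
"
```

```text
t 55.7 pos [ 0.4663 -0.4085  0.3887] tipz 0.1897 yaw -89.5 tilt [ 1.e-04  3.e-04 -1.e+00] F [ 0.4  0.  -0.3] w 0.05 j6 0.75
dp(tool, now axes) [-0.0017  0.0031  0.1487] rot_z 0.0087
0.065 922 ((0.46560877561569214, -0.4118025600910187), (0.06936361640691757, 0.013845525681972504), 0.3678515553474426)
0.03 3389 ((0.4652159512042999, -0.4115920960903168), (0.10017044842243195, 0.055662065744400024), 0.12506543099880219)
```

View pics/w17.png

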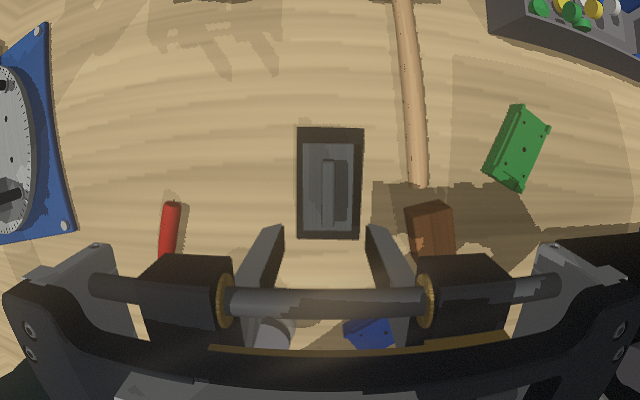

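play_rows(
  motion=[
    {"dp": [-0.001, 0.0031, 0.02], "rotation": [0, 0, 0.006]},
    {"dp": [0, 0, 0.03], "rotation": [0, 0, 0]},
    {"dp": [0, 0, 0.03], "rotation": [0, 0, 0]},
    {"dp": [0, 0, 0.03], "rotation": [0, 0, 0]},
    {"dp": [0, 0, 0.02], "rotation": [0, 0, 0]},
    {"dp": [0, 0, 0.012], "rotation": [0, 0, 0]},
    {"dp": [0, 0, 0.006], "rotation": [0, 0, 0]},
    {"dp": [0, 0, 0], "rotation": [0, 0, 0]},
    {"dp": [0, 0, 0], "rotation": [0, 0, 0]},
  ],
)

```text
time_s: 56.65
ee_pos: [0.4649, -0.4128, 0.2422]
tcp_rot: [0.001, 1.0, -0.001, 0.001]
force: [0.1, 0.1, 0.0]
gripper_width: 0.0499
```

play_rows(
  motion=[
    {"dp": [0, 0, 0], "rotation": [0, 0, 0]},
    {"dp": [0, 0, 0], "rotation": [0, 0, 0]},
    {"dp": [0, 0, 0], "rotation": [0, 0, 0]},
    {"dp": [0, 0, 0], "rotation": [0, 0, 0]},
    {"dp": [0, 0, 0], "rotation": [0, 0, 0]},
    {"dp": [0, 0, 0], "rotation": [0, 0, 0]},
  ],
  grip=0.003,
  grip_force=50,
)

```text
time_s: 57.25
ee_pos: [0.4646, -0.4123, 0.2408]
tcp_rot: [-0.0, 1.0, -0.001, 0.0]
force: [-0.2, 1.8, 0.7]
gripper_width: 0.0136
```

```bash
python3 -c "
from h import *
togo([.4654,-.4117,.06],-90)"
```

```text
t 57.25 pos [ 0.4646 -0.4123  0.2408] tipz 0.0418 yaw -90.07 tilt [ 1.e-04  6.e-04 -1.e+00] F [-0.2  1.8  0.7] w 0.0136 j6 0.75
dp(tool, now axes) [ 0.0008 -0.0006  0.0008] rot_z -0.0012
```

play_rows(
  motion=[
    {"dp": [0, 0, -0.005], "rotation": [0, 0, 0]},
    {"dp": [0, 0, -0.015], "rotation": [0, 0, 0]},
    {"dp": [0, 0, -0.03], "rotation": [0, 0, 0]},
    {"dp": [0, 0, -0.04], "rotation": [0, 0, 0]},
    {"dp": [0, 0, -0.04], "rotation": [0, 0, -0.1243]},
    {"dp": [0, 0, -0.04], "rotation": [0, 0, -0.1243]},
    {"dp": [0, 0, -0.04], "rotation": [0, 0, -0.1243]},
    {"dp": [0, 0, -0.02], "rotation": [0, 0, -0.1243]},
    {"dp": [0, 0, 0], "rotation": [0, 0, -0.1243]},
    {"dp": [0, 0, 0], "rotation": [0, 0, -0.1243]},
    {"dp": [0, 0, 0], "rotation": [0, 0, -0.1243]},
    {"dp": [0, 0, 0], "rotation": [0, 0, -0.1243]},
    {"dp": [0, 0, 0], "rotation": [0, 0, -0.1243]},
    {"dp": [0, 0, 0], "rotation": [0, 0, -0.1243]},
    {"dp": [0, 0, 0], "rotation": [0, 0, -0.1243]},
    {"dp": [0, 0, 0], "rotation": [0, 0, -0.1243]},
    {"dp": [0, 0, 0], "rotation": [0, 0, -0.1243]},
    {"dp": [0, 0, 0], "rotation": [0, 0, -0.1243]},
    {"dp": [0, 0, 0], "rotation": [0, 0, 0]},
  ],
)

```text
time_s: 59.15
ee_pos: [0.4644, -0.4125, 0.4697]
tcp_rot: [-0.001, 0.645, 0.764, 0.0]
force: [0.4, -0.2, -8.8]
gripper_width: 0.0134
```

```bash
python3 -c "
from h import *
togo([.4758,.0579,.28],9.6)"
```

```text
t 59.15 pos [ 0.4644 -0.4125  0.4697] tipz 0.2707 yaw 9.6 tilt [-0.0018  0.0018 -1.    ] F [ 0.4 -0.2 -8.8] w 0.0134 j6 -0.99
dp(tool, now axes) [0.4619 0.0897 0.0105] rot_z 0.0
```

play_rows(
  motion=[
    {"dp": [0.0308, 0.006, 0], "rotation": [0, 0, 0]},
    {"dp": [0.0308, 0.006, 0], "rotation": [0, 0, 0]},
    {"dp": [0.0308, 0.006, 0], "rotation": [0, 0, 0]},
    {"dp": [0.0308, 0.006, 0], "rotation": [0, 0, 0]},
    {"dp": [0.0308, 0.006, 0], "rotation": [0, 0, 0]},
    {"dp": [0.0308, 0.006, 0], "rotation": [0, 0, 0]},
    {"dp": [0.0308, 0.006, 0], "rotation": [0, 0, 0]},
    {"dp": [0.0308, 0.006, 0], "rotation": [0, 0, 0]},
    {"dp": [0.0308, 0.006, 0], "rotation": [0, 0, 0]},
    {"dp": [0.0308, 0.006, 0], "rotation": [0, 0, 0]},
    {"dp": [0.0308, 0.006, 0], "rotation": [0, 0, 0]},
    {"dp": [0.0308, 0.006, 0], "rotation": [0, 0, 0]},
    {"dp": [0.0308, 0.006, 0], "rotation": [0, 0, 0]},
    {"dp": [0.0308, 0.006, 0], "rotation": [0, 0, 0]},
    {"dp": [0.0308, 0.006, 0], "rotation": [0, 0, 0]},
    {"dp": [0, 0, 0], "rotation": [0, 0, 0]},
    {"dp": [0, 0, 0], "rotation": [0, 0, 0]},
  ],
)

```text
time_s: 60.85
ee_pos: [0.4757, 0.0587, 0.4706]
tcp_rot: [0.0, 0.645, 0.764, -0.001]
force: [-0.5, -0.7, -9.3]
gripper_width: 0.0137
```

```bash
python3 -c "
from h import *
from mo import moulds
togo([.4541,.1785,.23],9.6)
w=camera('wrist'); save('w18',w); o,Rm,y=st()
for k in moulds(w,1,.165,.004,(.3,.05),(.7,.4)): print(*k)
print((Rm.T@(pt(w,324,200,True)-o['ee_pos'])).round(4))
"
```

```text
t 60.85 pos [0.4757 0.0587 0.4706] tipz 0.2716 yaw 9.6 tilt [-6.e-04 -9.e-04 -1.e+00] F [-0.5 -0.7 -9.3] w 0.0137 j6 -0.16
dp(tool, now axes) [ 0.1218 -0.0012  0.0605] rot_z 0.0
[323.  70.] 4821 0.4538 0.1785 0.0985 0.0558 99.5
[0.0301 0.     0.1768]
```

View pics/w18.png

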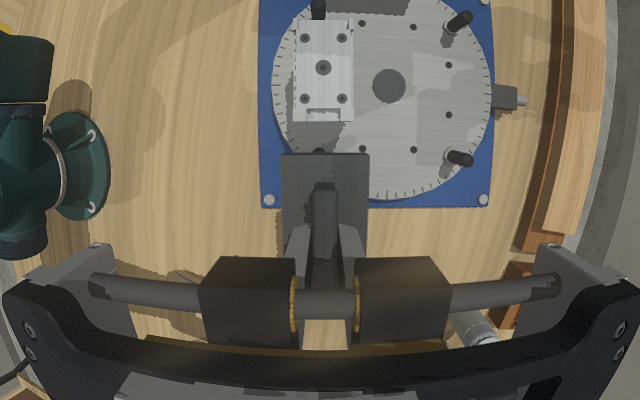

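```bash
python3 -c "
from h import *
w=camera('wrist'); o,Rm,y=st()
for u,v in [(283,154),(369,154),(326,154)]:
    p=onz(w,u,v,o['ee_pos'][2]-.2108,True); print((Rm.T@(p-o['ee_pos'])).round(4))
for u,v in [(315,183),(336,183)]:
    p=onz(w,u,v,o['ee_pos'][2]-.1758,True); print('bar',(Rm.T@(p-o['ee_pos'])).round(4))
"
```

```text
[ 0.0508 -0.0254  0.2108]
[0.0508 0.0278 0.2108]
[0.0506 0.0012 0.2108]
bar [ 0.0391 -0.0046  0.1758]
bar [0.0391 0.0061 0.1758]
```

play_rows(
  motion=[
    {"dp": [0.0242, -0.0003, 0], "rotation": [0, 0, 0]},
    {"dp": [0.0242, -0.0003, 0], "rotation": [0, 0, 0]},
    {"dp": [0.0242, -0.0003, 0], "rotation": [0, 0, 0]},
    {"dp": [0.0242, -0.0003, 0], "rotation": [0, 0, 0]},
    {"dp": [0.0244, -0.0002, 0], "rotation": [0, 0, 0]},
    {"dp": [0, 0, 0.015], "rotation": [0, 0, 0]},
    {"dp": [0, 0, 0.015], "rotation": [0, 0, 0]},
    {"dp": [0, 0, 0.015], "rotation": [0, 0, 0]},
    {"dp": [0, 0, 0.01], "rotation": [0, 0, 0]},
    {"dp": [0, 0, 0.004], "rotation": [0, 0, 0]},
    {"dp": [0, 0, 0], "rotation": [0, 0, 0]},
    {"dp": [0, 0, 0], "rotation": [0, 0, 0]},
  ],
)

```text
time_s: 62.15
ee_pos: [0.4546, 0.1771, 0.4123]
tcp_rot: [0.0, 0.645, 0.764, 0.0]
force: [0.4, 0.6, -8.7]
gripper_width: 0.0137
```

```bash
python3 -c "
from h import *
togo([.4541,.1779,.2158],9.6)
"
```

```text
t 62.15 pos [0.4546 0.1771 0.4123] tipz 0.2133 yaw 9.59 tilt [ 1.2e-03  3.0e-04 -1.0e+00] F [ 0.4  0.6 -8.7] w 0.0137 j6 0.09
dp(tool, now axes) [ 0.0008 -0.0004  0.0165] rot_z -0.0001
```

play_rows(
  motion=[
    {"dp": [0.0007, -0.0004, 0.004], "rotation": [0, 0, 0]},
    {"dp": [0, 0, 0.003], "rotation": [0, 0, 0]},
    {"dp": [0, 0, 0.002], "rotation": [0, 0, 0]},
    {"dp": [0, 0, 0.002], "rotation": [0, 0, 0]},
    {"dp": [0, 0, 0], "rotation": [0, 0, 0]},
    {"dp": [0, 0, 0], "rotation": [0, 0, 0]},
  ],
)

```text
time_s: 62.75
ee_pos: [0.4539, 0.178, 0.4006]
tcp_rot: [0.0, 0.645, 0.764, -0.0]
force: [0.4, -0.1, -8.4]
gripper_width: 0.0132
```

play_rows(
  motion=[
    {"dp": [0, 0, 0.001], "rotation": [0, 0, 0]},
    {"dp": [0, 0, 0.001], "rotation": [0, 0, 0]},
    {"dp": [0, 0, 0.001], "rotation": [0, 0, 0]},
    {"dp": [0, 0, 0], "rotation": [0, 0, 0]},
    {"dp": [0, 0, 0], "rotation": [0, 0, 0]},
  ],
)

```text
time_s: 63.25
ee_pos: [0.4539, 0.178, 0.3977]
tcp_rot: [0.0, 0.645, 0.764, -0.0]
force: [-0.5, -0.2, -8.9]
gripper_width: 0.0132
```

play_rows(
  motion=[
    {"dp": [0, 0, 0.001], "rotation": [0, 0, 0]},
    {"dp": [0, 0, 0.001], "rotation": [0, 0, 0]},
    {"dp": [0, 0, 0], "rotation": [0, 0, 0]},
    {"dp": [0, 0, 0], "rotation": [0, 0, 0]},
  ],
)

```text
time_s: 63.65
ee_pos: [0.4539, 0.178, 0.3959]
tcp_rot: [0.0, 0.645, 0.764, 0.0]
force: [0.5, -0.7, -7.3]
gripper_width: 0.0134
```

play_rows(
  motion=[
    {"dp": [0, 0, 0.001], "rotation": [0, 0, 0]},
    {"dp": [0, 0, 0], "rotation": [0, 0, 0]},
    {"dp": [0, 0, 0], "rotation": [0, 0, 0]},
  ],
)

```text
time_s: 63.95
ee_pos: [0.4538, 0.178, 0.3959]
tcp_rot: [0.0, 0.645, 0.764, 0.001]
force: [-1.2, -0.0, -0.5]
gripper_width: 0.0133
```

play_rows(
  motion=[
    {"dp": [0, 0, 0], "rotation": [0, 0, 0]},
    {"dp": [0, 0, 0], "rotation": [0, 0, 0]},
    {"dp": [0, 0, 0], "rotation": [0, 0, 0]},
    {"dp": [0, 0, -0.02], "rotation": [0, 0, 0]},
    {"dp": [0, 0, -0.04], "rotation": [0, 0, 0]},
    {"dp": [-0.03, 0, -0.03], "rotation": [0, 0, 0]},
    {"dp": [-0.03, 0, 0], "rotation": [0, 0, 0]},
    {"dp": [-0.03, 0, 0], "rotation": [0, 0, 0]},
    {"dp": [-0.03, 0, 0], "rotation": [0, 0, 0]},
    {"dp": [-0.03, 0, 0], "rotation": [0, 0, 0]},
    {"dp": [0, 0, 0], "rotation": [0, 0, 0]},
  ],
  grip=0.06,
)

```text
time_s: 65.05
ee_pos: [0.4794, 0.0275, 0.4848]
tcp_rot: [0.001, 0.647, 0.762, -0.0]
force: [1.0, 0.1, -0.1]
gripper_width: 0.0601
```

```bash
cat > wt.py <<'E'
from h import *
import sys
tag=sys.argv[1]; x0,y0=float(sys.argv[2]),float(sys.argv[3])
for n,fi in (('wrist',1),('scene',0),('side',0)):
    c=camera(n); save(n[0]+tag,c); P=cloud(c,fi); Z=P[...,2]; near=np.hypot(P[...,0]-x0,P[...,1]-y0)<.07
    for z in (.185,.220):
        m=(abs(Z-z)<.004)&near
        if m.sum()>20:
            q=np.array([onz(c,u,v,z,fi)[:2] for v,u in np.argwhere(m)],np.float32); print(n,z,len(q),np.median(Z[m]).round(4),[np.round(k,4) for k in cv2.minAreaRect(q)])
E
python3 wt.py 19 .454 .178; python3 -c "
from h import *
togo([.643,.118,.2],54.7)"
```

```text
wrist 0.185 4223 0.1848 [array([0.4555, 0.1702]), array([0.0565, 0.0861]), np.float64(9.7117)]
wrist 0.22 1111 0.2195 [array([0.4557, 0.1703]), array([0.0135, 0.0548]), np.float64(9.5871)]
scene 0.185 501 0.1863 [array([0.4554, 0.1789]), array([0.0652, 0.101 ]), np.float64(9.9959)]
scene 0.22 134 0.2203 [array([0.4561, 0.1793]), array([0.0216, 0.0696]), np.float64(10.8957)]
side 0.185 521 0.1861 [array([0.4536, 0.1803]), array([0.056 , 0.1085]), np.float64(9.6218)]
side 0.22 108 0.2209 [array([0.4537, 0.1803]), array([0.0138, 0.0683]), np.float64(12.2602)]
t 65.2 pos [0.4789 0.0304 0.4849] tipz 0.2859 yaw 9.62 tilt [ 6.e-04  6.e-04 -1.e+00] F [ 0.4  0.7 -0.3] w 0.06 j6 -0.22
dp(tool, now axes) [0.0589 0.1763 0.1051] rot_z -0.7867
```

View pics/s19.png

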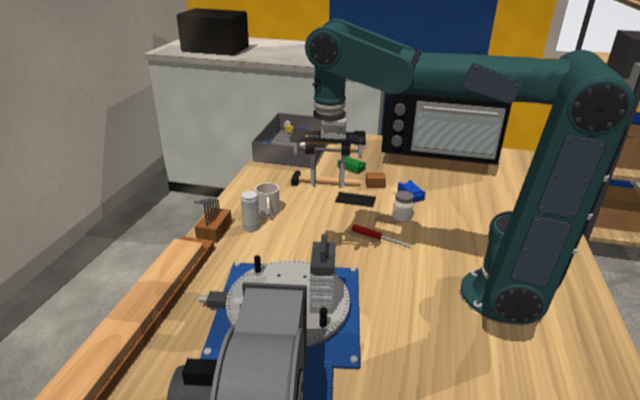

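View pics/w19.png

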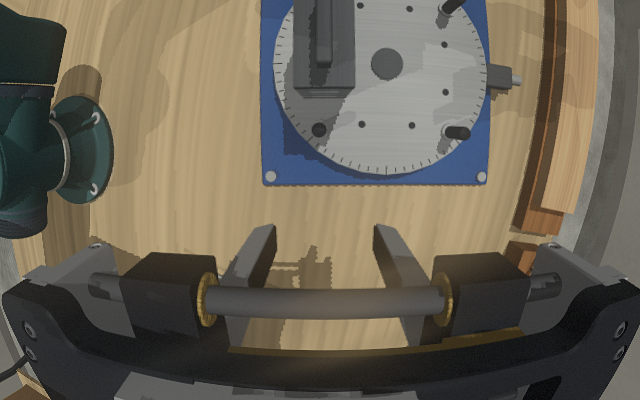

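Weight plate at 0.185 and bar at 0.220 above the bench: keyed in, as expected. Now to post3 for the return.

play_rows(
  motion=[
    {"dp": [0.0098, 0.0294, 0], "rotation": [0, 0, 0]},
    {"dp": [0.0098, 0.0294, 0], "rotation": [0, 0, 0]},
    {"dp": [0.0098, 0.0294, 0], "rotation": [0, 0, 0]},
    {"dp": [0.0098, 0.0294, 0], "rotation": [0, 0, 0]},
    {"dp": [0.0098, 0.0294, 0], "rotation": [0, 0, 0]},
    {"dp": [0.0098, 0.0293, 0], "rotation": [0, 0, 0]},
    {"dp": [0, 0, 0.02], "rotation": [0, 0, -0.131]},
    {"dp": [0, 0, 0.02], "rotation": [0, 0, -0.131]},
    {"dp": [0, 0, 0.02], "rotation": [0, 0, -0.131]},
    {"dp": [0, 0, 0.02], "rotation": [0, 0, -0.131]},
    {"dp": [0, 0, 0.02], "rotation": [0, 0, -0.131]},
    {"dp": [0, 0, 0.02], "rotation": [0, 0, -0.131]},
    {"dp": [0, 0, 0.02], "rotation": [0, 0, 0]},
    {"dp": [0, 0, 0], "rotation": [0, 0, 0]},
    {"dp": [0, 0, 0], "rotation": [0, 0, 0]},
  ],
)

```text
time_s: 66.7
ee_pos: [0.6428, 0.1187, 0.3447]
tcp_rot: [-0.0, 0.303, 0.953, -0.0]
force: [-0.0, -0.2, 0.6]
gripper_width: 0.0604
```

```bash
python3 -c "
from h import *
togo([.6433,.1183,.082],54.7)
w=camera('wrist'); save('w20',w); print(proj(w,[.6433,.1183,.1],True))"
```

```text
t 66.7 pos [0.6428 0.1187 0.3447] tipz 0.1457 yaw 54.74 tilt [-5.e-04  2.e-04 -1.e+00] F [-0.  -0.2  0.6] w 0.0604 j6 -0.86
dp(tool, now axes) [-0.0007 -0.      0.0827] rot_z 0.0007
(np.float64(324.1981882745686), np.float64(217.07463386724882))
```

View pics/w20.png

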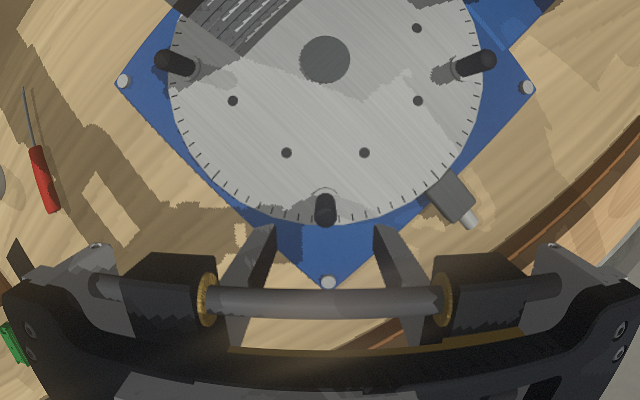

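Post3's top at (325,217) matches the prediction. Descend and grip.

play_rows(
  motion=[
    {"dp": [-0.0006, 0, 0.02], "rotation": [0, 0, 0]},
    {"dp": [0, 0, 0.02], "rotation": [0, 0, 0]},
    {"dp": [0, 0, 0.02], "rotation": [0, 0, 0]},
    {"dp": [0, 0, 0.015], "rotation": [0, 0, 0]},
    {"dp": [0, 0, 0.007], "rotation": [0, 0, 0]},
    {"dp": [0, 0, 0], "rotation": [0, 0, 0]},
    {"dp": [0, 0, 0], "rotation": [0, 0, 0]},
  ],
)

```text
time_s: 67.45
ee_pos: [0.6438, 0.1173, 0.2639]
tcp_rot: [0.001, 0.304, 0.953, 0.0]
force: [-0.5, -0.4, -0.4]
gripper_width: 0.0599
```

play_rows(
  motion=[
    {"dp": [0, 0, 0], "rotation": [0, 0, 0]},
    {"dp": [0, 0, 0], "rotation": [0, 0, 0]},
    {"dp": [0, 0, 0], "rotation": [0, 0, 0]},
    {"dp": [0, 0, 0], "rotation": [0, 0, 0]},
    {"dp": [0, 0, 0], "rotation": [0, 0, 0]},
    {"dp": [0, 0, 0], "rotation": [0, 0, 0]},
  ],
  grip=0.005,
  grip_force=25,
)

```text
time_s: 68.05
ee_pos: [0.6438, 0.1178, 0.2628]
tcp_rot: [0.001, 0.303, 0.953, 0.001]
force: [1.6, 2.6, 0.4]
gripper_width: 0.0177
```

play_rows(
  motion=[
    {"dp": [0.0001, -0.0025, 0], "rotation": [0, 0, 0.0196]},
    {"dp": [0.0001, -0.0026, 0], "rotation": [0, 0, 0.0197]},
    {"dp": [0.0001, -0.0051, 0], "rotation": [0, 0, 0.0393]},
    {"dp": [0.0001, -0.0051, 0], "rotation": [0, 0, 0.0393]},
    {"dp": [0.0001, -0.0051, 0], "rotation": [0, 0, 0.0393]},
    {"dp": [0.0001, -0.0051, 0], "rotation": [0, 0, 0.0393]},
    {"dp": [0.0001, -0.0051, 0], "rotation": [0, 0, 0.0393]},
    {"dp": [0.0001, -0.0051, 0], "rotation": [0, 0, 0.0393]},
    {"dp": [0.0001, -0.0051, 0], "rotation": [0, 0, 0.0393]},
    {"dp": [0.0001, -0.0051, 0], "rotation": [0, 0, 0.0393]},
    {"dp": [0.0001, -0.0051, 0], "rotation": [0, 0, 0.0393]},
  ],
)

```text
time_s: 69.15
ee_pos: [0.6065, 0.0827, 0.2627]
tcp_rot: [0.0, 0.485, 0.875, 0.001]
force: [1.6, 2.1, -2.4]
gripper_width: 0.0175
```

```bash
python3 -c "
from h import *
a=np.radians(54.7-22.5-90); togo([.537+.13*np.cos(a),.193+.13*np.sin(a),.082],54.7-22.5)"
```

```text
t 69.15 pos [0.6065 0.0827 0.2627] tipz 0.0637 yaw 32.02 tilt [ 0.0012  0.0014 -1.    ] F [ 1.6  2.1 -2.4] w 0.0175 j6 -0.52
dp(tool, now axes) [ 0.0004 -0.0001  0.0007] rot_z -0.0031
```

play_rows(
  motion=[
    {"dp": [0.0001, -0.0051, 0], "rotation": [0, 0, 0.0393]},
    {"dp": [0.0001, -0.0051, 0], "rotation": [0, 0, 0.0393]},
    {"dp": [0.0001, -0.0051, 0], "rotation": [0, 0, 0.0393]},
    {"dp": [0.0001, -0.0051, 0], "rotation": [0, 0, 0.0393]},
    {"dp": [0.0001, -0.0051, 0], "rotation": [0, 0, 0.0393]},
    {"dp": [0.0001, -0.0051, 0], "rotation": [0, 0, 0.0393]},
    {"dp": [0.0001, -0.0051, 0], "rotation": [0, 0, 0.0393]},
    {"dp": [0.0001, -0.0051, 0], "rotation": [0, 0, 0.0393]},
    {"dp": [0.0001, -0.0051, 0], "rotation": [0, 0, 0.0393]},
    {"dp": [0.0001, -0.0051, 0], "rotation": [0, 0, 0.0393]},
    {"dp": [0.0001, -0.0051, 0], "rotation": [0, 0, 0.0393]},
    {"dp": [0.0001, -0.0051, 0], "rotation": [0, 0, 0.0393]},
    {"dp": [0.0001, -0.0051, 0], "rotation": [0, 0, 0.0393]},
    {"dp": [0.0001, -0.0051, 0], "rotation": [0, 0, 0.0393]},
    {"dp": [0.0001, -0.0051, 0], "rotation": [0, 0, 0.0393]},
  ],
)

```text
time_s: 70.65
ee_pos: [0.5338, 0.063, 0.2627]
tcp_rot: [0.0, 0.718, 0.696, 0.001]
force: [1.6, 2.9, -2.1]
gripper_width: 0.0174
```

play_rows(
  motion=[
    {"dp": [0.0001, -0.0051, 0], "rotation": [0, 0, 0.0393]},
    {"dp": [0.0001, -0.0051, 0], "rotation": [0, 0, 0.0393]},
    {"dp": [0.0001, -0.0051, 0], "rotation": [0, 0, 0.0393]},
    {"dp": [0.0001, -0.0051, 0], "rotation": [0, 0, 0.0393]},
    {"dp": [0.0001, -0.0051, 0], "rotation": [0, 0, 0.0393]},
    {"dp": [0.0001, -0.0051, 0], "rotation": [0, 0, 0.0393]},
    {"dp": [0.0001, -0.0051, 0], "rotation": [0, 0, 0.0393]},
    {"dp": [0.0001, -0.0051, 0], "rotation": [0, 0, 0.0393]},
    {"dp": [0.0001, -0.0051, 0], "rotation": [0, 0, 0.0393]},
    {"dp": [0.0001, -0.0051, 0], "rotation": [0, 0, 0.0393]},
    {"dp": [0.0001, -0.0051, 0], "rotation": [0, 0, 0.0393]},
    {"dp": [0.0001, -0.0051, 0], "rotation": [0, 0, 0.0393]},
    {"dp": [0.0001, -0.0051, 0], "rotation": [0, 0, 0.0393]},
    {"dp": [0.0001, -0.0026, 0], "rotation": [0, 0, 0.0197]},
    {"dp": [0.0001, -0.0025, 0], "rotation": [0, 0, 0.0196]},
    {"dp": [0.0001, -0.0025, 0], "rotation": [0, 0, 0.0196]},
    {"dp": [0.0001, -0.0026, 0], "rotation": [0, 0, 0.0197]},
    {"dp": [0, 0, 0], "rotation": [0, 0, 0]},
    {"dp": [0, 0, 0], "rotation": [0, 0, 0]},
  ],
)

```text
time_s: 72.55
ee_pos: [0.4625, 0.087, 0.2627]
tcp_rot: [-0.0, 0.889, 0.459, 0.001]
force: [4.3, 1.8, -4.1]
gripper_width: 0.0175
```

```bash
python3 -c "
from h import *
togo([.4619,.0869,.082],-35.3)"; python3 wt.py 21 .5227 .2768
```

```text
t 72.55 pos [0.4625 0.087  0.2627] tipz 0.0637 yaw -35.39 tilt [ 1.e-03  7.e-04 -1.e+00] F [ 4.3  1.8 -4.1] w 0.0175 j6 0.68
dp(tool, now axes) [-0.0005 -0.0004  0.0007] rot_z -0.0016
scene 0.185 568 0.1862 [array([0.5232, 0.2778]), array([0.1077, 0.0565]), np.float64(9.6342)]
scene 0.22 127 0.2207 [array([0.5238, 0.2781]), array([0.0734, 0.0139]), np.float64(9.3661)]
side 0.185 612 0.1861 [array([0.5227, 0.2747]), array([0.1006, 0.0554]), np.float64(9.655)]
side 0.22 169 0.2202 [array([0.5217, 0.2799]), array([0.0689, 0.0198]), np.float64(10.1336)]
```

View pics/s21.png

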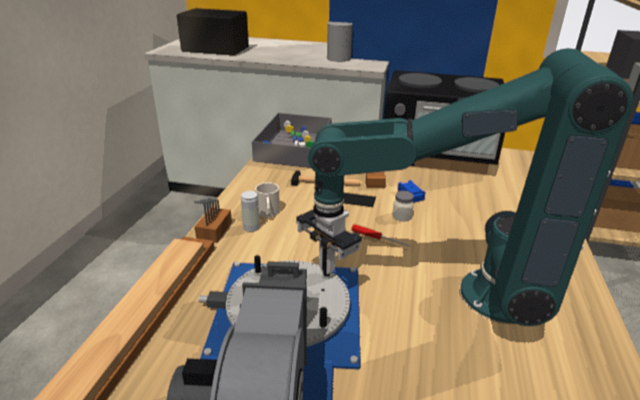

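The weight came round with the stack, at (0.523,0.277), 9.6°, and heights are right. Release and clear off.

play_rows(
  motion=[
    {"dp": [0, 0, 0], "rotation": [0, 0, 0]},
    {"dp": [0, 0, 0], "rotation": [0, 0, 0]},
    {"dp": [0, 0, 0], "rotation": [0, 0, 0]},
    {"dp": [0, 0, 0], "rotation": [0, 0, 0]},
    {"dp": [0, 0, -0.02], "rotation": [0, 0, 0]},
    {"dp": [0, 0, -0.04], "rotation": [0, 0, 0]},
    {"dp": [0, 0, -0.04], "rotation": [0, 0, 0]},
    {"dp": [0, 0, -0.04], "rotation": [0, 0, 0]},
    {"dp": [-0.03, 0, -0.03], "rotation": [0, 0, 0]},
    {"dp": [-0.03, 0, -0.02], "rotation": [0, 0, 0]},
    {"dp": [-0.03, 0, 0], "rotation": [0, 0, 0]},
    {"dp": [-0.03, 0, 0], "rotation": [0, 0, 0]},
    {"dp": [-0.03, 0, 0], "rotation": [0, 0, 0]},
    {"dp": [0, 0, 0], "rotation": [0, 0, 0]},
    {"dp": [0, 0, 0], "rotation": [0, 0, 0]},
    {"dp": [0, 0, 0], "rotation": [0, 0, 0]},
    {"dp": [0, 0, 0], "rotation": [0, 0, 0]},
    {"dp": [0, 0, 0], "rotation": [0, 0, 0]},
  ],
  grip=0.06,
)

```text
time_s: 74.5
ee_pos: [0.3759, -0.0349, 0.4525]
tcp_rot: [-0.0, 0.888, 0.459, -0.0]
force: [-0.3, -0.1, 0.1]
gripper_width: 0.0602
```

```bash
sed -i "s/save(n\[0\]+tag,c)/save(n+tag,c)/" wt.py; python3 wt.py 22 .5227 .2768; python3 -c "
import cv2
a=cv2.imread('pics/scene22.png'); cv2.imwrite('pics/z22.png',cv2.resize(a[190:340,330:530],None,fx=4,fy=4,interpolation=cv2.INTER_CUBIC))"
```

```text
scene 0.185 554 0.1862 [array([0.5233, 0.2778]), array([0.1075, 0.0564]), np.float64(9.6828)]
scene 0.22 127 0.2208 [array([0.5248, 0.2783]), array([0.0755, 0.0141]), np.float64(9.3661)]
side 0.185 612 0.1861 [array([0.5227, 0.2746]), array([0.1006, 0.0553]), np.float64(9.76)]
side 0.22 169 0.2202 [array([0.5214, 0.2809]), array([0.0678, 0.0209]), np.float64(14.1032)]
```

View pics/scene22.png

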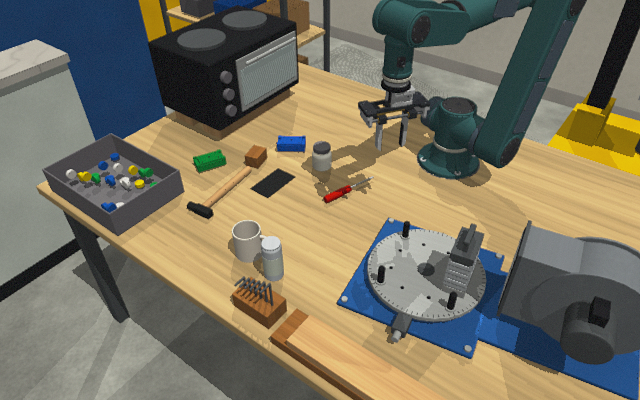

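View pics/z22.png

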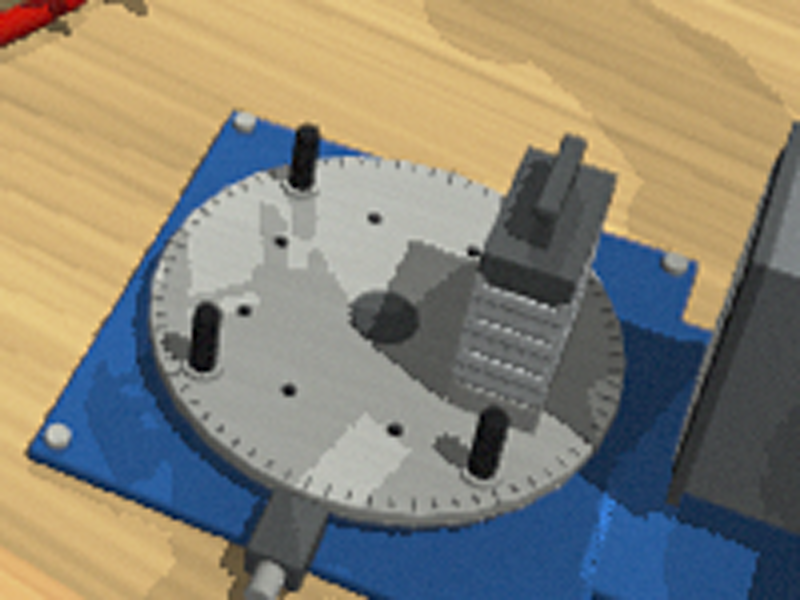

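View pics/wrist22.png

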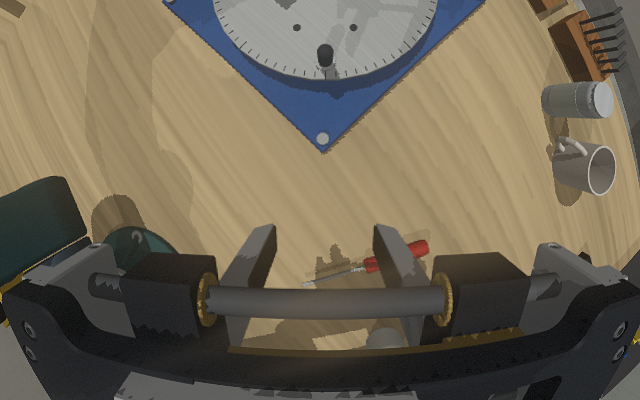

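The stack is straight and the posts are at the same pixels as at the start. Bystanders haven't moved, no silver mould is left on the bench, and the robot is clear. Hand in.

```bash
python3 -c "
from h import *
print(sign_off())"
```

```text
the job is handed in; nothing more can be done
None
```

The job is done and handed in at about 75 s of robot time; sign-off gives no verdict, so the checks below are mine.

**What I did:**
- Gripped the hand post farthest from the blower and turned the table to the loading stop.
- Put the press weight down on the mat.
- Stacked the three silver moulds that were on the bench, wide notch to wide notch.
- Set the weight back on top and turned the table back by the same post.

**Seating:** Each part came to rest at its keyed height: layer tops at 105, 135 and 165 mm, weight plate at 185 mm and bar at 220 mm. The wrist camera put the mould layers within about 1 mm of each other sideways.

**After the turn back and release:**
- The weight is at about (0.523, 0.277) and 9.7°, where the blower stop should put it. The hand posts are at their starting pixels.
- The stack looks upright, the bystanders look unmoved, and the robot touches nothing.

**Disagreements and gaps:**
- The scene and side cameras differ by about 3 mm on the weight plate. The side camera's fit of the bar angle gave 14°. I put that down to the bar's small outline, because the plate reads 9.7° in both views.
- I found no fourth mould, but the bench close behind the blower is hidden from some of the views.

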